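# Ready the desk for trying music box cylinders

## Robot

A 6-joint arm with a two-finger parallel gripper is mounted at the origin on the work surface. World frame = base frame: x ahead of the robot, y to its left, z up, the work surface at z = 0. Lengths are in m, angles in rad, forces in N, time in s.
With the tool pointing down it reaches from about 0.275 to 0.775 m from the base axis. Payload 14.6 kg.
Tool frame: the origin (TCP) lies midway between the tips of the shut fingers; the grasp point (between the pads) lies 19 mm behind it; z points along the fingers, y is the line along which they close (so a half turn about z gives the same grasp; the last joint's range is limited). The gripper opens to 85 mm and grips with 20 to 120 N. Pads are 22 mm wide; open, the fingers measure 114 mm over their backs; the gripper's body (76 mm by 85 mm) begins 54 mm behind the grasp point. The pads swing forward as they close: fully open they stand 13 mm farther back than shut.
Start: joints at [1.061, 0.263, -0.048, 1.259, 0, 1.415], TCP at [0.182, 0.492, 0.231] pointing down, gripper open.
Joint ranges: [-2.65, 2.65], [-0.89, 1.7], [-1.18, 1.37], [-2.13, 2.11], [-1.35, 1.29], [-3.14, 3.14]. Speed limits (rad/s): [1.89, 1.89, 2.57, 2.79, 3.14, 3.14].

## Interface

Orientations are given as a unit quaternion [x, y, z, w].
In Python, from plant import * gives the robot as it stands.
- The arm moves only by the tool move_arm, never from a script. Its argument "rows" is a list that holds one entry, the list of rows, each a list of 6 numbers: the shift along the tool's x, y, z in m, then the turn, a rotation vector about the tool's x, y, z in degrees. In form: [[[x, y, z, ax, ay, az], ...]]. A call has exactly 10 rows; each row is the pose to reach, as a shift and turn from the pose commanded when the call began, along the tool's axes at that moment; what a row does not reach only later rows make up. A row lasts 1/10 s, in which the tool goes at most 50 mm and 8.59 degrees, less where a joint would pass 70% of its speed; a pose out of reach is approached as far as the arm can. A call with a gripper value outside its range is refused whole. "hand" is the finger opening in m, from 0 to 0.0854, set as the call begins (left out, the last holds). The fingers move at their own pace and stop on an object; "squeeze" is the grip in N (left out, the last holds). Time passes only in rows, so rows that repeat a pose let the fingers close, or fill a call up. It gives the time, the measured TCP pose, the force, the opening and the grip force at its end, in the units of the state.
- read_state(): the state, without advancing time (a new reading comes with each control period).
- grab_frame(name): name is "side" or "top"; returns the picture (384x512x3 uint8, blue, green, red); there is no depth.
- camera_model(name): a dict with "mtx" (3x3 intrinsics, pixels), "camera_from_world" (4x4, takes a point from world to camera coordinates). Camera axes: x right, y down, z forward; pixel columns grow to the right and rows downward; lengths in m; the calibration is good to about 2 mm. A picture is of the moment at which its call begins. camera_model takes no time and is no camera call.
- sign_off(): hands the job in; it is judged then, once.
Trained networks look in the newest picture that a camera, given by its name, has taken for a name from the list of things; names that differ only in an ending like _2 or _b are one class to them, and where a whole thing is asked for, a point or a joint stands for the part that bears it (a point fixed in the world has none). Each returns a list of dicts, best first, with "confidence" (0 to 1); they miss things now and then, are a little off and sometimes report something else, mostly with a low value. They report only what shows in the picture. A call takes as long as a camera call. They do not tell look-alikes from the thing itself.
- trace(camera, query): "mask" (384x512 bool, what is visible of it) and "box" ([left, top, right, bottom] in pixels, round what is visible of it).
- spot_point(camera, query): "uv" ([column, row] in pixels: a listed point, or the origin of a listed thing).
The state is a dict: "clock": time; "q": joint angles; "dq": joint speeds; "joint_torque": joint torques, N m; "eef_pos": TCP position; "tcp_rot": TCP orientation; "wrist_force": force on the tool from outside, world axes, zero at the start; "ft_torque": the same for the moment, N m; "grip_width": opening from 0.0 (shut) to 1.0 (fully open); "grasp_force": force on a finger pad.
Only numpy, scipy, OpenCV 4.12 (cv2) and the standard library are available. Lean on these libraries where they do the work, as an engineer would, in place of code of your own. Each camera call takes 0.05 s, during which the arm holds its last target. There are 200 camera calls.

## Task

Get the desk ready for trying out the cylinders. Roll every loose brass cylinder along the glass under the flat of your shut hand until it rests along the lip of the brass clamp plate; do not lift them, and do not pinch them or shove them from the side. The music movement is held by its two ends in the chromed holder, but its bearing ends must be free: slide the jaw back, lift the movement out, give it a quarter turn, set it down flat in the middle of the holder again and close the jaw right up, so that it is clamped by its long sides; leave the demagnetiser, the winder and the screw sorter where they stand.

Things in the scene. Friction and masses are not known exactly. Their poses are not given: they have to be found in the camera images.
- cylinder1: smooth bare brass music cylinder lying on the desk, 40 mm diameter, 64 mm long, with a steel stub standing 3 mm out of each end; 0.3 kg. Origin in its middle, on its axis, 20 mm above the desk; its y axis runs along it (x and z turn as it rolls). Left alone it coasts only a few mm. Three or four cylinders are present (None: absent).
- cylinder2: smooth bare brass music cylinder lying on the desk, 40 mm diameter, 64 mm long, with a steel stub standing 3 mm out of each end; 0.3 kg. Origin in its middle, on its axis, 20 mm above the desk; its y axis runs along it (x and z turn as it rolls). Left alone it coasts only a few mm. Three or four cylinders are present (None: absent).
- cylinder3: smooth bare brass music cylinder lying on the desk, 40 mm diameter, 64 mm long, with a steel stub standing 3 mm out of each end; 0.3 kg. Origin in its middle, on its axis, 20 mm above the desk; its y axis runs along it (x and z turn as it rolls). Left alone it coasts only a few mm. Three or four cylinders are present (None: absent).
- cylinder4: smooth bare brass music cylinder lying on the desk, 40 mm diameter, 64 mm long, with a steel stub standing 3 mm out of each end; 0.3 kg. Origin in its middle, on its axis, 20 mm above the desk; its y axis runs along it (x and z turn as it rolls). Left alone it coasts only a few mm. Three or four cylinders are present (None: absent).
- clamp_plate: brass plate 420 mm long, fixed to the desk, with an upright lip along its front edge, 10 mm thick, 24 mm high; behind it the plate is flat, with screw heads up to 27 mm high. Origin on the desk at the foot of the lip's front face, mid-length; x points over the plate (cylinders come from -x), y along the lip. A cylinder resting against it has its axis at x = -20 mm, along y.
- holder: chromed movement holder fixed to the desk: slab 108 mm wide (x), y from -98 to +142 mm, rubber-faced top 14 mm above the desk; a fixed jaw with its face at y = -60 mm and a slide jaw opposite. The jaws are 70 mm wide (x), 30 mm thick (y), tops 30 mm above the desk. Origin on the desk midway between the jaw faces as they stand at the start; y points from the fixed jaw to the slide jaw.
- jaw (a joint): position of the holder's slide jaw along the holder's y, in m: 0 as at the start, when the jaw faces are 120 mm apart (gap = 120 mm + value); +0.030 is fully open, -0.075 the other end. It slides with about 3 N of friction and stays where it is left.
- jaw_lug (a point): chromed thumb lug on the slide jaw, 14 mm (holder x) by 18 mm (holder y), rising 34 mm from the jaw's top (30 mm) to 64 mm above the desk: pinch it to slide the jaw. The point is the middle of the lug's top, 20 mm behind the slide jaw's face.
- movement: music movement without its cylinder, 0.5 kg. Brass bedplate 120 (x) x 66 (y) x 10 mm; origin under its middle, 14 mm above the desk when seated; z up. Lift it by the steel spring housing on it: 72 (x) x 22 mm (y), centred at x 0, y +21 mm, top 50 mm above the origin. Two brass bearing bridges at x -52 and +52 mm, y -21 to +1 mm, 44 mm high. At first the jaws hold it by its 66 mm wide ends.
- demagnetiser: beige demagnetiser with a sloping front and a black rocker switch, 160 x 130 x 79 mm, standing loose on the desk; leave it alone. Origin under its middle.
- winder: blued steel mainspring winder, base 70 x 120 mm, 95 mm high, loose on the desk; leave it alone. Origin under its base.
- sorter: grey plastic screw sorter, open tray with six compartments, 120 x 140 x 26 mm, loose on the desk; leave it alone. Origin under its middle.
There are look-alikes about, which are no part of the job. Leave any red look-alike of the cylinder2 alone. What is shaped like the movement but green is not meant.

How it is judged:
On the way, in this order (a step that is already met when the one before it is completed fails the run):
1. the jaw is slid back, freeing the movement (value of joint jaw above 0.008 m), for 0.2 s.
2. the movement is lifted clear of the jaws (z of movement in the frame of holder above 0.031 m), for 0.1 s.
3. the movement is set down flat on the holder between the jaws, turned a quarter (angle between the x axis of movement and the x axis of holder, either way round below 0.07 rad and angle between movement's own z axis and vertical below 0.05 rad and z of movement in the frame of holder below 0.017 m and x of movement in the frame of holder between -0.02 and 0.02 m and y of movement in the frame of holder above -0.031 m), for 0.2 s.
At the end, for the whole second after the job is handed in: Every cylinder present rests along the lip: within 6 mm of touching, parallel within 0.07 rad. The movement sits flat on the slab (3 mm), turned a quarter (within 0.07 rad), within 20 mm of the holder's centre line, with the slide jaw closed on its long sides (gap at most 68.5 mm) (all of step 3 and x of cylinder1 in the frame of clamp_plate between -0.026 and -0.016 m and y of cylinder1 in the frame of clamp_plate between -0.19 and 0.19 m and angle between the y axis of each of cylinder1, cylinder2, cylinder3, cylinder4 and the y axis of clamp_plate, either way round below 0.07 rad and height (world z) of each of cylinder1, cylinder2, cylinder3, cylinder4 below 0.024 m and linear speed of each of cylinder1, cylinder2, cylinder3, cylinder4, movement below 0.02 m/s and x of cylinder2 in the frame of clamp_plate between -0.026 and -0.016 m and y of cylinder2 in the frame of clamp_plate between -0.19 and 0.19 m and x of cylinder3 in the frame of clamp_plate between -0.026 and -0.016 m and y of cylinder3 in the frame of clamp_plate between -0.19 and 0.19 m and x of cylinder4 in the frame of clamp_plate between -0.026 and -0.016 m and y of cylinder4 in the frame of clamp_plate between -0.19 and 0.19 m and value of joint jaw below -0.0515 m and y of movement in the frame of holder below -0.021 m).
It fails at once if a cylinder was lifted off the desk (height (world z) of any of cylinder1, cylinder2, cylinder3, cylinder4 above 0.04 m).
It fails at once if the fingers touched a cylinder low on its side (pinching it, or shoving it instead of rolling it under the hand) (height (world z) of the grasp point below 0.046 m and (contact force between the fingers and cylinder1 above 0.5 N or contact force between the fingers and cylinder2 above 0.5 N or contact force between the fingers and cylinder3 above 0.5 N or contact force between the fingers and cylinder4 above 0.5 N)).
It fails at once if a bystander (demagnetiser, winder or sorter) was moved more than 15 mm (distance of any of demagnetiser, winder, sorter from where it was at the start of the episode above 0.015 m).
Of cylinder1, cylinder2, cylinder3, cylinder4 only 3 to 4 are there at a start; the rules pass over those that are not, and their reading is None.
At some moment in a run one of movement may be knocked a few centimetres aside while the robot is not near it.
Once in a run the grip may slacken for a moment while it holds something.
It also fails if it takes over 200 s, if anything falls off the work surface, if the arm or the gripper's body presses on something with over 40 N, if the wrist force passes 120 N, or if a joint passes its speed limit or range.

## Working session

There is one attempt and no reset: what is moved stays moved. The work goes in short steps, Python scripts to look and compute and a tool call to move; the robot and the scene stay as the last step left them, time stands still between calls to the robot, and variables do not carry over. Pictures are saved under pics/ and viewed, at most 14 in all, crops included, and the job is handed in when it is done.

Besides the shell and the picture viewer there is one more tool, called as name([rows], argument=value, ...), one row to a line, values as JSON. move_arm: Moves the arm, as the interface text tells. Its arguments: {"type":"object","properties":{"rows":{"type":"array"},"hand":{"type":"number"},"squeeze":{"type":"number"}},"required":["rows"]}

```bash
mkdir -p pics; ls
python3 - <<'E'
from plant import *
import cv2
for c in ("side","top"):
    cv2.imwrite(f"pics/{c}0.png",cv2.resize(grab_frame(c),(800,600),interpolation=cv2.INTER_CUBIC))
    m=camera_model(c);print(c,m)
    for n in ["cylinder1","clamp_plate","holder","jaw","movement","demagnetiser","winder","sorter"]:
        try: 
            for d in trace(c,n): print(n,d["box"],round(d["confidence"],2),end=";")
            for d in spot_point(c,n): print("pt",d["uv"],round(d["confidence"],2),end=";")
        except Exception as e: print(n,e)
        print()
    for d in spot_point(c,"jaw_lug"): print("lug",d)
print(read_state())
E
```

```text
pics
side {'mtx': array([[415.54221187,   0.        , 247.33510552],
       [  0.        , 415.54221187, 191.57421593],
       [  0.        ,   0.        ,   1.        ]]), 'camera_from_world': array([[ 0.8244402 , -0.56567094, -0.01774113, -0.42006341],
       [-0.37147496, -0.51722648, -0.77102732,  0.29962272],
       [ 0.42697156,  0.6422563 , -0.63655489,  1.11437179],
       [ 0.        ,  0.        ,  0.        ,  1.        ]])}
cylinder1 [240.1, 215.3, 261.1, 236.4] 0.75;cylinder1 [215.8, 227.1, 227.9, 246.1] 0.75;cylinder1 [199.8, 179.6, 220.6, 198.8] 0.67;cylinder1 [215.7, 196.4, 237.1, 220.2] 0.58;cylinder1 [184.9, 168.6, 204.9, 184.0] 0.55;pt [220.4, 236.9] 0.78;pt [249.5, 222.3] 0.59;pt [194.1, 176.2] 0.52;pt [226.5, 206.0] 0.47;pt [209.7, 191.2] 0.45;
clamp_plate [216.6, 154.4, 307.2, 212.5] 0.8;pt [253.9, 186.1] 0.93;
holder [252.9, 235.6, 332.4, 309.3] 0.57;pt [296.3, 272.4] 0.71;
jaw [271.3, 240.5, 291.0, 260.9] 0.49;jaw it knows: clamp_plate, cylinder, demagnetiser, holder, jaw_lug, movement, sorter, winder

movement [274.1, 247.1, 316.1, 291.6] 0.76;movement [217.7
[... 2051 characters left out ...]
': array([ 1.06070537e+00,  2.63092359e-01, -4.83222547e-02,  1.25940032e+00,
        1.81104939e-05,  1.41552394e+00]), 'dq': array([ 1.59631065e-05, -3.95085836e-04,  4.87562256e-04, -1.87602150e-04,
       -3.62932257e-04, -1.19666027e-03]), 'joint_torque': array([ 3.56720675e-04, -6.37428045e+01,  3.84772933e+01,  9.72779671e-04,
       -8.79074742e-05, -2.49566170e-06]), 'eef_pos': array([0.1823783 , 0.49229588, 0.23127407]), 'tcp_rot': array([ 1.76480120e-01,  9.84304205e-01, -5.83748287e-06, -1.15975388e-05]), 'wrist_force': array([ 0.3999487 , -0.10022252,  0.06718794]), 'ft_torque': array([ 0.01725155, -0.06033536,  0.01903193]), 'grasp_force': 0.0, 'grip_width': 0.9975465496707555}
```

Run:
```python
from plant import *
import cv2
f=grab_frame("top"); cv2.imwrite("pics/top1.png",cv2.resize(f[105:285,160:400],(800,600),interpolation=cv2.INTER_CUBIC))
f=grab_frame("side"); cv2.imwrite("pics/side1.png",cv2.resize(f[140:320,130:370],(800,600),interpolation=cv2.INTER_CUBIC))
```

```text
(no output)
```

View pics/top1.png

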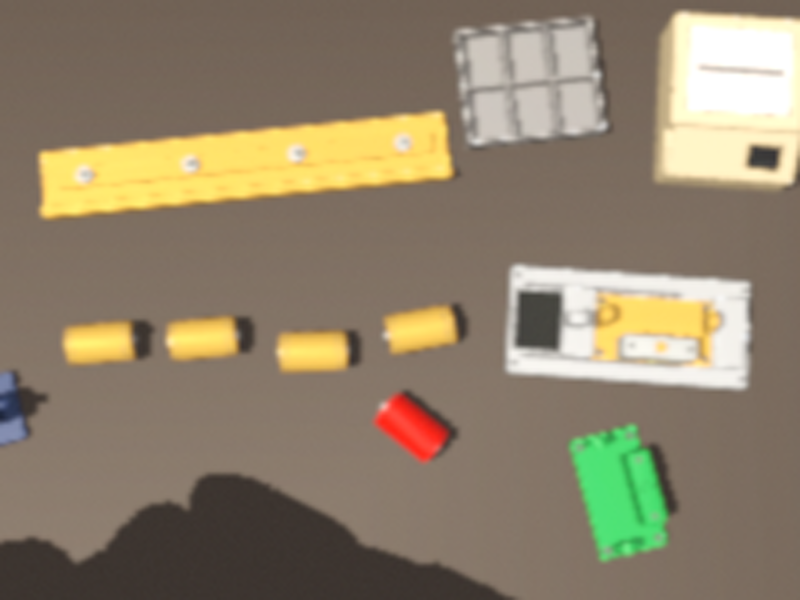

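View pics/side1.png

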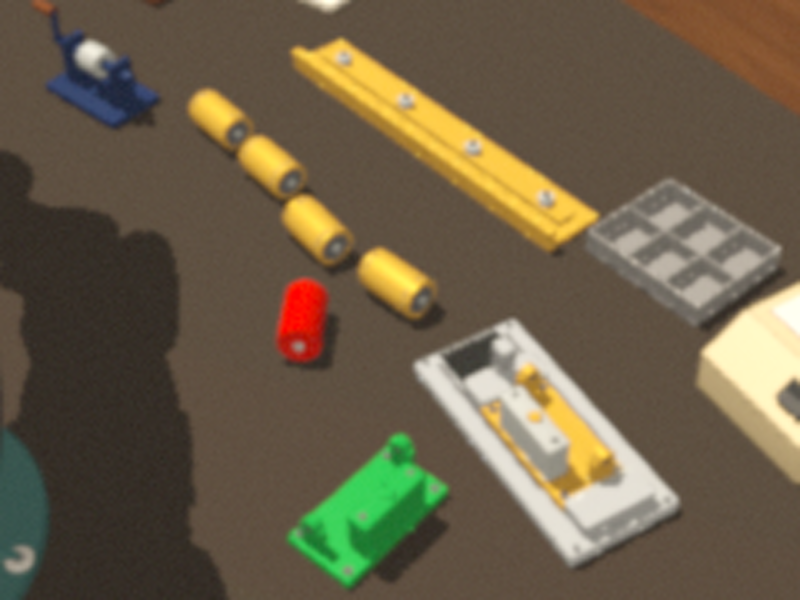

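```bash
cat > h.py <<'E'
from plant import *
import cv2, numpy as np
def w(c,uv,z):
    m=camera_model(c);T=m["camera_from_world"];R,t=T[:3,:3],T[:3,3]
    d=R.T@np.linalg.inv(m["mtx"])@np.array([uv[0],uv[1],1.]);o=-R.T@t
    return (o+d*(z-o[2])/d[2])[:2]
def crop(uv): return (uv[0]/800*240+160-.35, uv[1]/600*180+105-.35)
def yellow(f):
    h=cv2.cvtColor(f,cv2.COLOR_BGR2HSV)
    return cv2.inRange(h,(15,100,90),(35,255,255))
def cyls(ymin=-.2,plate=None):
    f=grab_frame("top");n,l,s,ce=cv2.connectedComponentsWithStats(yellow(f))
    out=[]
    for i in range(1,n):
        if s[i,4]<60:continue
        P=np.argwhere(l==i)[:,::-1].astype(np.float32)
        W=np.array([w("top",p,.02) for p in P]);c=W.mean(0)
        u,_,v=np.linalg.svd((W-c)/1.);a=v[0]*np.sign(v[0][1])
        out.append((s[i,4],c.round(4),np.degrees(np.arctan2(-a[0],a[1])).round(1)))
    return out
E
python3 - <<'E'
from h import *
for c in cyls(): print(c)
for p in [(40,215),(452,178)]: print("lip foot",w("top",crop(p),0))
for p in [(511,267),(749,282),(747,387),(507,372)]: print("holder",w("top",crop(p),.014))
print("lug",w("top",(331.7,198.2),.064),w("side",(279.7,245),.064))
print("holder origin",w("top",(354.2,202.1),0),w("side",(296.3,272.4),0))
print("mov origin",w("top",(353.1,201.6),.014),w("side",(294.4,270.5),.014))
print("plate origin",w("top",(235.9,163.2),0),w("side",(253.9,186.1),0))
for n in [(285.2,201.5),(280.8,232.9),(258.3,211.5),(218.9,206.4),(187.7,204)]: print("cyl",w("top",n,.02))
E
```

```text
Traceback (most recent call last):
  File "h.py", line 17, in cyls
    W=np.array([w("top",p,.02) for p in P]);c=W.mean(0)
                ~^^^^^^^^^^^^^
  File "h.py", line 4, in w
    m=camera_model(c);T=m["camera_from_world"];R,t=T[:3,:3],T[:3,3]
ValueError: time passes only in moves, steps and waits
```

```bash
sed -i 's/^def w(c,uv,z):/CM={c:camera_model(c) for c in ("top","side")}\ndef w(c,uv,z):/; s/m=camera_model(c);/m=CM[c];/' h.py
cat > m.py <<'E'
from h import *
for c in cyls(): print(c)
E
python3 - <<'E'
from h import *
for c in cyls(): print(c)
for p in [(40,215),(452,178)]: print("lip foot",w("top",crop(p),0))
for p in [(511,267),(749,282),(747,387),(507,372)]: print("holder",w("top",crop(p),.014))
print("lug",w("top",(331.7,198.2),.064),w("side",(279.7,245),.064))
print("holder origin",w("top",(354.2,202.1),0),w("side",(296.3,272.4),0))
print("mov origin",w("top",(353.1,201.6),.014),w("side",(294.4,270.5),.014))
print("plate origin",w("top",(235.9,163.2),0),w("side",(253.9,186.1),0))
for n in [(285.2,201.5),(280.8,232.9),(258.3,211.5),(218.9,206.4),(187.7,204)]: print("cyl",w("top",n,.02))
E
```

```text
(np.int32(12455), array([0.7369, 0.6601]), np.float64(22.2))
(np.int32(2557), array([0.6754, 0.164 ]), np.float64(5.3))
(np.int32(444), array([ 0.5116, -0.246 ]), np.float64(-1.4))
(np.int32(269), array([ 0.5053, -0.0152]), np.float64(8.9))
(np.int32(266), array([0.4934, 0.311 ]), np.float64(4.8))
(np.int32(261), array([0.4974, 0.2065]), np.float64(3.6))
(np.int32(269), array([0.4835, 0.0944]), np.float64(2.2))
(np.int32(90), array([ 0.0528, -0.7119]), np.float64(-88.4))
lip foot [0.62908689 0.37889105]
lip foot [ 0.66427596 -0.04971677]
holder [ 0.56841553 -0.10697875]
holder [ 0.55115923 -0.34661965]
holder [ 0.44513961 -0.33962699]
holder [ 0.46164672 -0.10045408]
lug [ 0.51634651 -0.16116665] [ 0.50456411 -0.17153999]
holder origin [ 0.50981475 -0.24679075] [ 0.51636479 -0.23644062]
mov origin [ 0.51005846 -0.24026803] [ 0.50833759 -0.2365342 ]
plate origin [0.64804217 0.15574566] [0.64411398 0.15459746]
cyl [ 0.51136071 -0.01194935]
cyl [0.40644075 0.0041696 ]
cyl [0.47826812 0.07867744]
cyl [0.49634352 0.21134157]
cyl [0.50519574 0.31703469]
```

move_arm([
  [[-0.04, -0.008, 0.0, 0, 0, 8], [-0.08, -0.016, 0.0, 0, 0, 16], [-0.12, -0.024, 0.02, 0, 0, 24], [-0.16, -0.032, 0.04, 0, 0, 32], [-0.2, -0.04, 0.06, 0, 0, 40], [-0.24, -0.048, 0.08, 0, 0, 48], [-0.28, -0.056, 0.1, 0, 0, 56], [-0.32, -0.063, 0.12, 0, 0, 62], [-0.344, -0.0674, 0.14, 0, 0, 64.7], [-0.344, -0.0674, 0.15, 0, 0, 64.7]],
], hand=0, squeeze=40)

```text
clock: 2.9
eef_pos: [0.4835, 0.3078, 0.0795]
tcp_rot: [0.677, 0.736, -0.001, -0.0]
wrist_force: [-0.5, 0.2, 0.2]
grip_width: -0.002
grasp_force: 0.0
```

move_arm([
  [[0, 0, 0, 0, 0, 0], [0, 0, 0.02, 0, 0, 0], [0, 0, 0.03, 0, 0, 0], [0, 0, 0.035, 0, 0, 0], [0, 0, 0.035, 0, 0, 0], [0, 0, 0.035, 0, 0, 0], [0, 0, 0.035, 0, 0, 0], [0, 0, 0.035, 0, 0, 0], [0, 0, 0.035, 0, 0, 0], [0, 0, 0.035, 0, 0, 0]],
])

```text
clock: 3.9
eef_pos: [0.4816, 0.3096, 0.0464]
tcp_rot: [0.676, 0.737, 0.0, 0.0]
wrist_force: [-0.3, 0.7, -0.7]
grip_width: 0.002
grasp_force: 0.0
```

```bash
cat > s.py <<'E'
from h import *
from scipy.spatial.transform import Rotation as R
s=read_state();x=R.from_quat(s["tcp_rot"]).as_matrix()
print("t",round(s["clock"],1),"tcp",s["eef_pos"].round(4),"yawx",np.degrees(np.arctan2(x[1,0],x[0,0])).round(2),"z",x[:,2].round(3),"F",s["wrist_force"].round(1),"g",round(s["grip_width"],3),round(s["grasp_force"],1))
d=s["eef_pos"][:2]-[.6467,.1646];a=np.radians(5)
print("plate frame",(d@[np.cos(a),np.sin(a)]).round(4),(d@[-np.sin(a),np.cos(a)]).round(4))
E
python3 s.py
python3 - <<'E'
from h import *
for c in ("top","side"):
    f=grab_frame(c); cv2.imwrite(f"pics/{c}2.png",f)
f=cv2.imread("pics/top2.png")[120:240,150:310];g=cv2.imread("pics/side2.png")[120:240,150:310]
cv2.imwrite("pics/b2.png",np.vstack([cv2.resize(i,(400,300),interpolation=3) for i in (f,g)]))
E
```

```text
t 3.9 tcp [0.4816 0.3096 0.0464] yawx 94.97 z [ 0.  0. -1.] F [-0.3  0.7 -0.7] g 0.002 0.0
plate frame -0.1518 0.1588
```

View pics/b2.png

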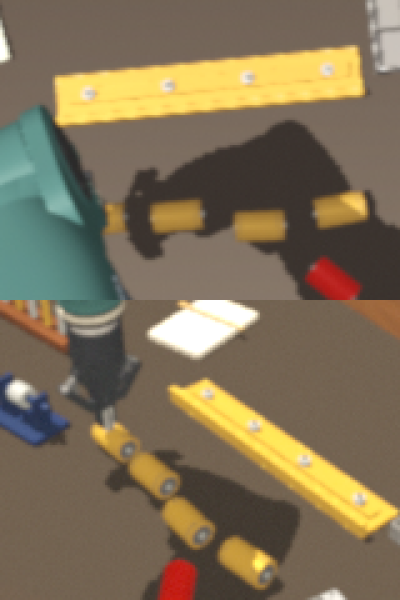

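move_arm([
  [[0, 0, 0.004, 0, 0, 0], [0, 0, 0.0065, 0, 0, 0], [0, 0, 0.007, 0, 0, 0], [0, 0, 0.007, 0, 0, 0], [0, 0.004, 0.007, 0, 0, 0], [0, 0.008, 0.007, 0, 0, 0], [0, 0.012, 0.007, 0, 0, 0], [0, 0.016, 0.007, 0, 0, 0], [0, 0.02, 0.007, 0, 0, 0], [0, 0.024, 0.007, 0, 0, 0]],
])

```text
clock: 5.0
eef_pos: [0.5064, 0.3119, 0.0399]
tcp_rot: [0.676, 0.737, 0.001, 0.0]
wrist_force: [-0.8, 0.2, 8.7]
grip_width: -0.001
grasp_force: 4.5
```

```bash
python3 s.py
```

```text
t 5.0 tcp [0.5064 0.3119 0.0399] yawx 94.97 z [ 0.001  0.001 -1.   ] F [-0.8  0.2  8.7] g -0.001 4.5
plate frame -0.127 0.159
```

move_arm([
  [[0, 0.006, 0, 0, 0, 0], [0, 0.012, 0, 0, 0, 0], [0, 0.018, 0, 0, 0, 0], [0, 0.022, 0, 0, 0, 0], [0, 0.022, 0, 0, 0, 0], [0, 0.022, -0.005, 0, 0, 0], [0, 0.022, -0.008, 0, 0, 0], [0, 0.022, -0.008, 0, 0, 0], [0, 0.022, -0.008, 0, 0, 0], [0, 0.022, -0.008, 0, 0, 0]],
])

```text
clock: 6.0
eef_pos: [0.5272, 0.3135, 0.0472]
tcp_rot: [0.676, 0.737, -0.0, -0.0]
wrist_force: [0.1, -0.6, 0.1]
grip_width: -0.001
grasp_force: 0.0
```

```bash
python3 s.py
cat > c.py <<'E'
from h import *
# cylinder positions by networks in side and top view, plate frame
a=np.radians(5);X=np.array([np.cos(a),np.sin(a)]);Y=np.array([-np.sin(a),np.cos(a)])
for c in ("side","top"):
    grab_frame(c)
    for d in spot_point(c,"cylinder1"):
        p=w(c,d["uv"],.02)-[.6467,.1646]
        if abs(p@Y)<.25 and -.2<p@X<.02: print(c,"pt",(p@X).round(4),(p@Y).round(4),round(d["confidence"],2))
    for d in trace(c,"cylinder1"):
        P=np.argwhere(d["mask"])[:,::-1]
        W=np.array([w(c,p,.02) for p in P])-[.6467,.1646];W=np.c_[W@X,W@Y];m=W.mean(0)
        if abs(m[1])<.25 and -.2<m[0]<.02: print(c,"mask",m.round(4),len(P),round(d["confidence"],2))
E
python3 c.py
```

```text
t 6.0 tcp [0.5272 0.3135 0.0472] yawx 94.97 z [-0. -0. -1.] F [ 0.1 -0.6  0.1] g -0.001 0.0
plate frame -0.106 0.1588
side pt -0.1501 0.0472 0.73
side pt -0.1226 0.1642 0.61
side pt -0.1586 -0.1631 0.57
side pt -0.1534 -0.0498 0.52
side mask [-0.156  -0.1653] 265 0.74
side mask [-0.1176  0.1591] 195 0.54
side mask [-0.1449  0.0505] 170 0.53
top pt -0.1526 -0.1645 0.63
top pt -0.1505 0.0665 0.61
top pt -0.1676 -0.0753 0.5
top mask [-0.1449  0.0526] 237 0.78
top mask [-0.1694 -0.0577] 240 0.73
top mask [-0.1163  0.1365] 91 0.68
top mask [-0.1573 -0.1658] 237 0.54
```

move_arm([
  [[0, -0.024, -0.002, 0, 0, 0], [0, -0.024, 0.004, 0, 0, 0], [0, -0.024, 0.008, 0, 0, 0], [0, -0.018, 0.008, 0, 0, 0], [0, -0.008, 0.008, 0, 0, 0], [0, 0.002, 0.008, 0, 0, 0], [0, 0.012, 0.008, 0, 0, 0], [0, 0.02, 0.008, 0, 0, 0], [0, 0.024, 0.008, 0, 0, 0], [0, 0.024, 0, 0, 0, 0]],
])

```text
clock: 7.3
eef_pos: [0.5512, 0.3153, 0.0462]
tcp_rot: [0.676, 0.737, -0.001, -0.0]
wrist_force: [0.1, 0.1, 1.3]
grip_width: -0.002
grasp_force: 0.0
```

move_arm([
  [[0, -0.024, -0.002, 0, 0, 0], [0, -0.024, 0.004, 0, 0, 0], [0, -0.024, 0.008, 0, 0, 0], [0, -0.018, 0.008, 0, 0, 0], [0, -0.008, 0.008, 0, 0, 0], [0, 0.002, 0.008, 0, 0, 0], [0, 0.012, 0.008, 0, 0, 0], [0, 0.02, 0.008, 0, 0, 0], [0, 0.024, 0.008, 0, 0, 0], [0, 0.024, 0, 0, 0, 0]],
])

```text
clock: 8.3
eef_pos: [0.5752, 0.3174, 0.0463]
tcp_rot: [0.676, 0.737, -0.001, -0.0]
wrist_force: [-0.8, -0.5, 1.1]
grip_width: -0.001
grasp_force: 0.0
```

```bash
python3 s.py;python3 c.py
```

```text
t 8.3 tcp [0.5752 0.3174 0.0463] yawx 94.95 z [-0.002 -0.001 -1.   ] F [-0.8 -0.5  1.1] g -0.001 0.0
plate frame -0.0579 0.1584
side pt -0.0808 0.1542 0.69
side pt -0.1509 -0.1642 0.65
side pt -0.1556 0.052 0.61
side pt -0.1588 -0.0425 0.5
side mask [-0.1679 -0.0578] 247 0.81
side mask [-0.0666  0.1525] 176 0.7
side mask [-0.1445  0.0559] 217 0.61
side mask [-0.1554 -0.167 ] 250 0.59
top pt -0.1471 0.0554 0.7
top pt -0.1675 -0.0568 0.49
top pt -0.1559 -0.1702 0.47
top pt -0.0541 0.169 0.39
top mask [-0.1457  0.0546] 249 0.54
top mask [-0.1689 -0.055 ] 227 0.51
top mask [-0.0653  0.1361] 61 0.39
```

move_arm([
  [[0, -0.024, -0.002, 0, 0, 0], [0, -0.024, 0.004, 0, 0, 0], [0, -0.024, 0.008, 0, 0, 0], [0, -0.018, 0.008, 0, 0, 0], [0, -0.008, 0.008, 0, 0, 0], [0, 0.002, 0.008, 0, 0, 0], [0, 0.012, 0.008, 0, 0, 0], [0, 0.02, 0.008, 0, 0, 0], [0, 0.024, 0.008, 0, 0, 0], [0, 0.024, 0, 0, 0, 0]],
])

```text
clock: 9.6
eef_pos: [0.5993, 0.3195, 0.0463]
tcp_rot: [0.676, 0.737, -0.001, -0.0]
wrist_force: [-0.2, -0.4, -0.4]
grip_width: 0.002
grasp_force: 0.0
```

move_arm([
  [[0, -0.024, -0.002, 0, 0, 0], [0, -0.024, 0.004, 0, 0, 0], [0, -0.024, 0.008, 0, 0, 0], [0, -0.018, 0.008, 0, 0, 0], [0, -0.008, 0.008, 0, 0, 0], [0, 0.002, 0.008, 0, 0, 0], [0, 0.012, 0.008, 0, 0, 0], [0, 0.02, 0.008, 0, 0, 0], [0, 0.024, 0.008, 0, 0, 0], [0, 0.024, 0, 0, 0, 0]],
])

```text
clock: 10.6
eef_pos: [0.6231, 0.3216, 0.0462]
tcp_rot: [0.676, 0.737, -0.001, -0.0]
wrist_force: [-0.5, 0.2, -0.1]
grip_width: -0.001
grasp_force: 0.0
```

```bash
python3 s.py;python3 c.py | grep "0\.1[3-7]"
```

```text
t 10.6 tcp [0.6231 0.3216 0.0462] yawx 94.95 z [-0.002 -0.001 -1.   ] F [-0.5  0.2 -0.1] g -0.001 0.0
plate frame -0.0098 0.1584
side pt -0.1616 0.0478 0.67
side pt -0.0298 0.1705 0.58
side pt -0.1624 -0.05 0.52
side pt -0.15 -0.1626 0.5
side mask [-0.144  0.056] 193 0.6
side mask [-0.156  -0.1641] 256 0.55
side mask [-0.024  0.158] 188 0.5
top pt -0.1653 -0.0654 0.58
top pt -0.0143 0.1712 0.56
top pt -0.1486 0.0545 0.46
top mask [-0.1684 -0.0556] 227 0.76
top mask [-0.157  -0.1641] 192 0.72
top mask [-0.1455  0.0517] 220 0.53
top mask [-0.0214  0.1312] 56 0.37
```

move_arm([
  [[0, -0.02, -0.002, 0, 0, 0], [0, -0.02, 0.004, 0, 0, 0], [0, -0.02, 0.008, 0, 0, 0], [0, -0.016, 0.0083, 0, 0, 0], [0, -0.01, 0.0083, 0, 0, 0], [0, -0.004, 0.0083, 0, 0, 0], [0, 0.002, 0.0083, 0, 0, 0], [0, 0.006, 0.0083, 0, 0, 0], [0, 0.006, 0.0083, 0, 0, 0], [0, 0.006, -0.004, 0, 0, 0]],
])

```text
clock: 11.9
eef_pos: [0.6281, 0.322, 0.0499]
tcp_rot: [0.676, 0.737, -0.001, -0.001]
wrist_force: [-0.5, -0.5, -0.1]
grip_width: 0.002
grasp_force: 0.0
```

move_arm([
  [[0, -0.01, -0.02, 0, 0, 0], [-0.03, -0.045, -0.02, 0, 0, 0], [-0.06, -0.08, -0.02, 0, 0, 0], [-0.09, -0.115, -0.02, 0, 0, 0], [-0.104, -0.142, -0.016, 0, 0, 0], [-0.104, -0.153, -0.01, 0, 0, 0], [-0.104, -0.153, -0.004, 0, 0, 0], [-0.104, -0.153, -0.004, 0, 0, 0], [-0.104, -0.153, -0.004, 0, 0, 0], [-0.104, -0.153, -0.004, 0, 0, 0]],
])

```text
clock: 12.9
eef_pos: [0.4864, 0.2059, 0.0556]
tcp_rot: [0.676, 0.737, 0.0, 0.0]
wrist_force: [-0.4, -0.0, 0.2]
grip_width: 0.0
grasp_force: 0.0
```

```bash
python3 s.py;python3 c.py; python3 m.py
```

```text
t 12.9 tcp [0.4864 0.2059 0.0556] yawx 94.99 z [ 0.001  0.    -1.   ] F [-0.4 -0.   0.2] g 0.0 0.0
plate frame -0.1561 0.0551
side pt -0.1445 -0.1649 0.83
side pt -0.1562 0.0482 0.73
side pt -0.17 -0.0591 0.71
side pt -0.0355 0.1507 0.56
side mask [-0.1682 -0.0569] 274 0.81
side mask [-0.1452  0.0521] 179 0.56
side mask [-0.1555 -0.1644] 272 0.5
side mask [-0.0222  0.1396] 109 0.46
top pt -0.1516 -0.1683 0.57
top pt -0.1624 -0.06 0.53
top pt -0.0184 0.1618 0.37
top mask [-0.1572 -0.1637] 228 0.68
top mask [-0.1686 -0.0577] 221 0.46
(np.int32(13471), array([0.6879, 0.6754]), np.float64(27.2))
(np.int32(2521), array([0.6759, 0.1633]), np.float64(5.2))
(np.int32(447), array([ 0.5114, -0.2461]), np.float64(-1.3))
(np.int32(268), array([ 0.5051, -0.0137]), np.float64(9.9))
(np.int32(273), array([0.4832, 0.0961]), np.float64(2.6))
(np.int32(388), array([0.0535, 0.9068]), np.float64(-85.1))
(np.int32(90), array([ 0.053 , -0.7116]), np.float64(-87.0))
(np.int32(175), array([-0.0552,  0.8695]), np.float64(21.4))
```

move_arm([
  [[0, -0.001, 0.008, 0, 0, 0], [0, -0.001, 0.013, 0, 0, 0], [0, -0.001, 0.016, 0, 0, 0], [0, 0.006, 0.016, 0, 0, 0], [0, 0.016, 0.016, 0, 0, 0], [0, 0.026, 0.016, 0, 0, 0], [0, 0.036, 0.016, 0, 0, 0], [0, 0.044, 0.016, 0, 0, 0], [0, 0.047, 0.016, 0, 0, 0], [0, 0.047, 0.008, 0, 0, 0]],
])

```text
clock: 14.25
eef_pos: [0.5318, 0.2094, 0.0465]
tcp_rot: [0.676, 0.737, -0.001, -0.001]
wrist_force: [-0.3, -0.3, -0.0]
grip_width: -0.0
grasp_force: 0.0
```

move_arm([
  [[0, -0.024, -0.002, 0, 0, 0], [0, -0.024, 0.004, 0, 0, 0], [0, -0.024, 0.008, 0, 0, 0], [0, -0.018, 0.008, 0, 0, 0], [0, -0.008, 0.008, 0, 0, 0], [0, 0.002, 0.008, 0, 0, 0], [0, 0.012, 0.008, 0, 0, 0], [0, 0.02, 0.008, 0, 0, 0], [0, 0.024, 0.008, 0, 0, 0], [0, 0.024, 0, 0, 0, 0]],
])

```text
clock: 15.25
eef_pos: [0.5563, 0.2115, 0.0465]
tcp_rot: [0.676, 0.737, -0.001, -0.0]
wrist_force: [-0.3, 0.1, 0.3]
grip_width: 0.004
grasp_force: 0.0
```

move_arm([
  [[0, -0.024, -0.002, 0, 0, 0], [0, -0.024, 0.004, 0, 0, 0], [0, -0.024, 0.008, 0, 0, 0], [0, -0.018, 0.008, 0, 0, 0], [0, -0.008, 0.008, 0, 0, 0], [0, 0.002, 0.008, 0, 0, 0], [0, 0.012, 0.008, 0, 0, 0], [0, 0.02, 0.008, 0, 0, 0], [0, 0.024, 0.008, 0, 0, 0], [0, 0.024, 0, 0, 0, 0]],
])

```text
clock: 16.25
eef_pos: [0.5803, 0.2136, 0.0465]
tcp_rot: [0.676, 0.737, -0.001, -0.0]
wrist_force: [-0.8, -1.2, 0.6]
grip_width: 0.001
grasp_force: 0.0
```

```bash
python3 s.py;python3 c.py
```

```text
t 16.2 tcp [0.5803 0.2136 0.0465] yawx 94.96 z [-0.002 -0.001 -1.   ] F [-0.8 -1.2  0.6] g 0.001 0.0
plate frame -0.0619 0.0546
side pt -0.1618 -0.1768 0.8
side pt -0.1549 -0.0452 0.56
side pt -0.0764 0.0525 0.51
side pt -0.0356 0.1627 0.43
side mask [-0.1548 -0.1664] 265 0.81
side mask [-0.0703  0.0512] 224 0.7
side mask [-0.1675 -0.0539] 246 0.64
side mask [-0.0361  0.1509] 57 0.42
top pt -0.1688 -0.0631 0.66
top pt -0.1559 -0.1628 0.57
top mask [-0.1689 -0.0568] 229 0.56
top mask [-0.1569 -0.166 ] 236 0.5
```

move_arm([
  [[0, -0.022, -0.002, 0, 0, 0], [0, -0.022, 0.004, 0, 0, 0], [0, -0.022, 0.008, 0, 0, 0], [0, -0.016, 0.008, 0, 0, 0], [0, -0.006, 0.008, 0, 0, 0], [0, 0.004, 0.008, 0, 0, 0], [0, 0.014, 0.008, 0, 0, 0], [0, 0.022, 0.008, 0, 0, 0], [0, 0.026, 0.008, 0, 0, 0], [0, 0.026, 0, 0, 0, 0]],
])

```text
clock: 17.55
eef_pos: [0.6061, 0.2158, 0.0463]
tcp_rot: [0.676, 0.737, -0.001, -0.0]
wrist_force: [0.2, -0.1, -0.1]
grip_width: -0.001
grasp_force: 0.0
```

move_arm([
  [[0, -0.024, -0.002, 0, 0, 0], [0, -0.024, 0.004, 0, 0, 0], [0, -0.024, 0.008, 0, 0, 0], [0, -0.018, 0.008, 0, 0, 0], [0, -0.008, 0.008, 0, 0, 0], [0, 0.002, 0.008, 0, 0, 0], [0, 0.012, 0.008, 0, 0, 0], [0, 0.02, 0.008, 0, 0, 0], [0, 0.024, 0.008, 0, 0, 0], [0, 0.024, 0, 0, 0, 0]],
])

```text
clock: 18.55
eef_pos: [0.63, 0.2179, 0.0463]
tcp_rot: [0.676, 0.737, -0.001, -0.001]
wrist_force: [-0.0, -0.2, -0.3]
grip_width: -0.002
grasp_force: 0.0
```

move_arm([
  [[0, -0.02, -0.002, 0, 0, 0], [0, -0.02, 0.004, 0, 0, 0], [0, -0.02, 0.008, 0, 0, 0], [0, -0.016, 0.0083, 0, 0, 0], [0, -0.008, 0.0083, 0, 0, 0], [0, 0.0, 0.0083, 0, 0, 0], [0, 0.006, 0.0083, 0, 0, 0], [0, 0.01, 0.0083, 0, 0, 0], [0, 0.01, 0.0083, 0, 0, 0], [0, 0.01, -0.004, 0, 0, 0]],
])

```text
clock: 19.55
eef_pos: [0.639, 0.2187, 0.05]
tcp_rot: [0.676, 0.737, -0.001, -0.001]
wrist_force: [0.0, 0.1, -0.2]
grip_width: 0.002
grasp_force: 0.0
```

```bash
python3 s.py;python3 c.py
```

```text
t 19.6 tcp [0.639  0.2187 0.05  ] yawx 94.97 z [-0.003 -0.001 -1.   ] F [ 0.   0.1 -0.2] g 0.002 0.0
plate frame -0.003 0.0546
side pt -0.0271 0.061 0.76
side pt -0.157 -0.0474 0.72
side pt -0.1522 -0.1726 0.56
side pt -0.0234 0.1632 0.54
side mask [-0.1677 -0.0568] 286 0.72
side mask [-0.0233  0.0527] 194 0.71
side mask [-0.0234  0.1578] 197 0.68
side mask [-0.156  -0.1648] 328 0.67
top pt -0.1526 -0.1571 0.64
top pt -0.1663 -0.0613 0.51
top mask [-0.1555 -0.1652] 207 0.64
top mask [-0.1685 -0.0562] 221 0.56
```

move_arm([
  [[0, -0.01, -0.018, 0, 0, 0], [-0.03, -0.055, -0.018, 0, 0, 0], [-0.06, -0.1, -0.018, 0, 0, 0], [-0.09, -0.145, -0.018, 0, 0, 0], [-0.114, -0.17, -0.012, 0, 0, 0], [-0.114, -0.178, -0.006, 0, 0, 0], [-0.114, -0.178, 0.002, 0, 0, 0], [-0.114, -0.178, 0.004, 0, 0, 0], [-0.114, -0.178, 0.004, 0, 0, 0], [-0.114, -0.178, 0.004, 0, 0, 0]],
])

```text
clock: 20.85
eef_pos: [0.4734, 0.0905, 0.0473]
tcp_rot: [0.675, 0.737, 0.0, 0.0]
wrist_force: [-0.2, -0.5, 0.0]
grip_width: -0.002
grasp_force: 0.0
```

move_arm([
  [[0, 0, 0.004, 0, 0, 0], [0, 0, 0.007, 0, 0, 0], [0, 0, 0.008, 0, 0, 0], [0, 0.006, 0.008, 0, 0, 0], [0, 0.016, 0.008, 0, 0, 0], [0, 0.026, 0.008, 0, 0, 0], [0, 0.036, 0.008, 0, 0, 0], [0, 0.044, 0.008, 0, 0, 0], [0, 0.048, 0.008, 0, 0, 0], [0, 0.048, 0, 0, 0, 0]],
])

```text
clock: 21.85
eef_pos: [0.5199, 0.0942, 0.0466]
tcp_rot: [0.676, 0.737, -0.001, -0.001]
wrist_force: [0.1, -0.4, 0.1]
grip_width: -0.0
grasp_force: 0.0
```

move_arm([
  [[0, -0.024, -0.002, 0, 0, 0], [0, -0.024, 0.004, 0, 0, 0], [0, -0.024, 0.008, 0, 0, 0], [0, -0.018, 0.008, 0, 0, 0], [0, -0.008, 0.008, 0, 0, 0], [0, 0.002, 0.008, 0, 0, 0], [0, 0.012, 0.008, 0, 0, 0], [0, 0.02, 0.008, 0, 0, 0], [0, 0.024, 0.008, 0, 0, 0], [0, 0.024, 0, 0, 0, 0]],
])

```text
clock: 22.85
eef_pos: [0.5441, 0.0963, 0.0465]
tcp_rot: [0.676, 0.737, -0.001, -0.001]
wrist_force: [-0.7, -0.5, -0.7]
grip_width: 0.003
grasp_force: 0.0
```

move_arm([
  [[0, -0.024, -0.002, 0, 0, 0], [0, -0.024, 0.004, 0, 0, 0], [0, -0.024, 0.008, 0, 0, 0], [0, -0.018, 0.008, 0, 0, 0], [0, -0.008, 0.008, 0, 0, 0], [0, 0.002, 0.008, 0, 0, 0], [0, 0.012, 0.008, 0, 0, 0], [0, 0.02, 0.008, 0, 0, 0], [0, 0.024, 0.008, 0, 0, 0], [0, 0.024, 0, 0, 0, 0]],
])

```text
clock: 23.85
eef_pos: [0.5681, 0.0984, 0.0465]
tcp_rot: [0.676, 0.737, -0.001, -0.001]
wrist_force: [-0.5, 0.6, -0.3]
grip_width: -0.001
grasp_force: 0.0
```

```bash
python3 s.py;python3 c.py;python3 m.py
```

```text
t 23.9 tcp [0.5681 0.0984 0.0465] yawx 94.97 z [-0.002  0.    -1.   ] F [-0.5  0.6 -0.3] g -0.001 0.0
plate frame -0.0841 -0.0591
side pt -0.0914 -0.0517 0.73
side pt -0.1516 -0.1631 0.68
side pt -0.0418 0.1486 0.61
side pt -0.0327 0.0486 0.44
side mask [-0.0936 -0.0571] 230 0.81
side mask [-0.155  -0.1654] 259 0.55
side mask [-0.0234  0.1603] 177 0.51
top pt -0.145 -0.1633 0.78
top pt -0.0394 0.0546 0.63
top pt -0.014 0.1746 0.51
top mask [-0.0245  0.1577] 214 0.67
top mask [-0.0238  0.0678] 139 0.54
top mask [-0.1564 -0.1687] 201 0.51
(np.int32(13483), array([0.6882, 0.675 ]), np.float64(27.3))
(np.int32(483), array([ 0.6909, -0.0076]), np.float64(11.5))
(np.int32(1318), array([0.6488, 0.2944]), np.float64(5.6))
(np.int32(452), array([ 0.5113, -0.2452]), np.float64(-0.5))
(np.int32(249), array([ 0.5063, -0.0175]), np.float64(4.0))
(np.int32(404), array([0.0548, 0.9059]), np.float64(-85.4))
(np.int32(89), array([ 0.0528, -0.712 ]), np.float64(90.0))
(np.int32(171), array([-0.0555,  0.8694]), np.float64(20.3))
```

move_arm([
  [[-0.003, -0.022, -0.002, 0, 0, 0], [-0.003, -0.022, 0.004, 0, 0, 0], [-0.003, -0.022, 0.008, 0, 0, 0], [-0.003, -0.016, 0.008, 0, 0, 0], [-0.003, -0.006, 0.008, 0, 0, 0], [-0.003, 0.004, 0.008, 0, 0, 0], [-0.003, 0.014, 0.008, 0, 0, 0], [-0.003, 0.022, 0.008, 0, 0, 0], [-0.003, 0.026, 0.008, 0, 0, 0], [-0.003, 0.026, 0, 0, 0, 0]],
])

```text
clock: 25.2
eef_pos: [0.5941, 0.0977, 0.0463]
tcp_rot: [0.676, 0.737, -0.001, -0.001]
wrist_force: [-1.8, 1.0, -0.8]
grip_width: 0.004
grasp_force: 0.0
```

move_arm([
  [[0, -0.024, -0.002, 0, 0, 0], [0, -0.024, 0.004, 0, 0, 0], [0, -0.024, 0.008, 0, 0, 0], [0, -0.018, 0.008, 0, 0, 0], [0, -0.008, 0.008, 0, 0, 0], [0, 0.002, 0.008, 0, 0, 0], [0, 0.012, 0.008, 0, 0, 0], [0, 0.02, 0.008, 0, 0, 0], [0, 0.024, 0.008, 0, 0, 0], [0, 0.024, 0, 0, 0, 0]],
])

```text
clock: 26.2
eef_pos: [0.6181, 0.0998, 0.0464]
tcp_rot: [0.676, 0.737, -0.001, -0.001]
wrist_force: [-0.2, -0.1, 0.9]
grip_width: 0.003
grasp_force: 0.0
```

move_arm([
  [[0, -0.024, -0.002, 0, 0, 0], [0, -0.024, 0.004, 0, 0, 0], [0, -0.024, 0.008, 0, 0, 0], [0, -0.018, 0.008, 0, 0, 0], [0, -0.008, 0.008, 0, 0, 0], [0, 0.002, 0.008, 0, 0, 0], [0, 0.012, 0.008, 0, 0, 0], [0, 0.02, 0.008, 0, 0, 0], [0, 0.024, 0.008, 0, 0, 0], [0, 0.024, 0, 0, 0, 0]],
])

```text
clock: 27.2
eef_pos: [0.6421, 0.1018, 0.0463]
tcp_rot: [0.676, 0.737, -0.001, -0.001]
wrist_force: [-1.2, -0.4, 0.6]
grip_width: -0.002
grasp_force: 0.0
```

move_arm([
  [[-0.006, -0.02, -0.002, 0, 0, 0], [-0.006, -0.02, 0.004, 0, 0, 0], [-0.006, -0.02, 0.008, 0, 0, 0], [-0.006, -0.016, 0.0083, 0, 0, 0], [-0.006, -0.008, 0.0083, 0, 0, 0], [-0.006, 0.0, 0.0083, 0, 0, 0], [-0.006, 0.006, 0.0083, 0, 0, 0], [-0.006, 0.01, 0.0083, 0, 0, 0], [-0.006, 0.01, 0.0083, 0, 0, 0], [-0.006, 0.01, -0.004, 0, 0, 0]],
])

```text
clock: 28.2
eef_pos: [0.6516, 0.0966, 0.0501]
tcp_rot: [0.676, 0.737, -0.001, -0.001]
wrist_force: [-0.2, -0.1, 0.6]
grip_width: 0.001
grasp_force: 0.0
```

```bash
python3 s.py;python3 c.py
```

```text
t 28.2 tcp [0.6516 0.0966 0.0501] yawx 94.97 z [-0.003 -0.    -1.   ] F [-0.2 -0.1  0.6] g 0.001 0.0
plate frame -0.0011 -0.0682
side pt -0.1473 -0.1619 0.8
side pt -0.0336 0.0424 0.78
side pt -0.022 -0.0593 0.74
side pt -0.0364 0.1515 0.65
side mask [-0.022  -0.0599] 221 0.66
side mask [-0.0221  0.157 ] 210 0.62
side mask [-0.0225  0.0543] 233 0.59
side mask [-0.1545 -0.1652] 260 0.56
top pt -0.0133 0.1711 0.8
top pt -0.1545 -0.1596 0.68
top pt -0.0196 0.0514 0.43
top mask [-0.02   0.073] 98 0.47
top mask [-0.1558 -0.1766] 152 0.45
```

move_arm([
  [[0, -0.01, -0.018, 0, 0, 0], [-0.03, -0.05, -0.018, 0, 0, 0], [-0.06, -0.095, -0.018, 0, 0, 0], [-0.085, -0.14, -0.018, 0, 0, 0], [-0.094, -0.162, -0.012, 0, 0, 0], [-0.094, -0.167, -0.006, 0, 0, 0], [-0.094, -0.167, 0.002, 0, 0, 0], [-0.094, -0.167, 0.004, 0, 0, 0], [-0.094, -0.167, 0.004, 0, 0, 0], [-0.094, -0.167, 0.004, 0, 0, 0]],
])

```text
clock: 29.5
eef_pos: [0.4951, -0.0111, 0.0473]
tcp_rot: [0.675, 0.737, 0.0, 0.0]
wrist_force: [-0.3, 0.2, 0.4]
grip_width: -0.003
grasp_force: 0.0
```

move_arm([
  [[0, 0, 0.004, 0, 0, 0], [0, 0, 0.007, 0, 0, 0], [0, 0, 0.008, 0, 0, 0], [0, 0.006, 0.008, 0, 0, 0], [0, 0.016, 0.008, 0, 0, 0], [0, 0.026, 0.008, 0, 0, 0], [0, 0.036, 0.008, 0, 0, 0], [0, 0.044, 0.008, 0, 0, 0], [0, 0.048, 0.008, 0, 0, 0], [0, 0.048, 0, 0, 0, 0]],
])

```text
clock: 30.5
eef_pos: [0.5418, -0.0073, 0.0466]
tcp_rot: [0.676, 0.737, -0.001, -0.001]
wrist_force: [-0.0, -0.1, 1.0]
grip_width: -0.002
grasp_force: 0.0
```

move_arm([
  [[0.002, -0.024, -0.002, 0, 0, 0], [0.002, -0.024, 0.004, 0, 0, 0], [0.002, -0.024, 0.008, 0, 0, 0], [0.002, -0.018, 0.008, 0, 0, 0], [0.002, -0.008, 0.008, 0, 0, 0], [0.002, 0.002, 0.008, 0, 0, 0], [0.002, 0.012, 0.008, 0, 0, 0], [0.002, 0.02, 0.008, 0, 0, 0], [0.002, 0.024, 0.008, 0, 0, 0], [0.002, 0.024, 0, 0, 0, 0]],
])

```text
clock: 31.5
eef_pos: [0.5658, -0.0033, 0.0465]
tcp_rot: [0.676, 0.737, -0.001, -0.001]
wrist_force: [-0.9, -0.9, 0.8]
grip_width: 0.001
grasp_force: 0.0
```

move_arm([
  [[0.002, -0.024, -0.002, 0, 0, 0], [0.002, -0.024, 0.004, 0, 0, 0], [0.002, -0.024, 0.008, 0, 0, 0], [0.002, -0.018, 0.008, 0, 0, 0], [0.002, -0.008, 0.008, 0, 0, 0], [0.002, 0.002, 0.008, 0, 0, 0], [0.002, 0.012, 0.008, 0, 0, 0], [0.002, 0.02, 0.008, 0, 0, 0], [0.002, 0.024, 0.008, 0, 0, 0], [0.002, 0.024, 0, 0, 0, 0]],
])

```text
clock: 32.5
eef_pos: [0.5896, 0.0008, 0.0465]
tcp_rot: [0.676, 0.737, -0.001, -0.001]
wrist_force: [0.0, 0.0, 0.2]
grip_width: 0.002
grasp_force: 0.0
```

```bash
python3 s.py;python3 c.py
```

```text
t 32.5 tcp [0.5896 0.0008 0.0465] yawx 94.97 z [-0.002  0.    -1.   ] F [0.  0.  0.2] g 0.002 0.0
plate frame -0.0712 -0.1582
side pt -0.0275 0.1685 0.7
side pt -0.0292 0.0542 0.64
side pt -0.0248 -0.0562 0.61
side pt -0.0839 -0.1728 0.48
side mask [-0.0797 -0.1657] 253 0.73
side mask [-0.0233  0.0527] 192 0.55
side mask [-0.0238  0.1572] 189 0.44
side mask [-0.0206 -0.0235] 40 0.4
top pt -0.0255 0.0477 0.81
top pt -0.0143 0.1643 0.81
top pt -0.0243 -0.062 0.46
top mask [-0.0243  0.0542] 233 0.62
top mask [-0.024  -0.0563] 217 0.61
top mask [-0.025   0.1566] 240 0.5
```

move_arm([
  [[0, -0.021, -0.002, 0, 0, 0], [0, -0.021, 0.004, 0, 0, 0], [0, -0.021, 0.008, 0, 0, 0], [0, -0.015, 0.008, 0, 0, 0], [0, -0.006, 0.008, 0, 0, 0], [0, 0.004, 0.008, 0, 0, 0], [0, 0.014, 0.008, 0, 0, 0], [0, 0.022, 0.008, 0, 0, 0], [0, 0.026, 0.008, 0, 0, 0], [0, 0.026, 0, 0, 0, 0]],
])

```text
clock: 33.8
eef_pos: [0.6154, 0.003, 0.0463]
tcp_rot: [0.676, 0.737, -0.001, -0.001]
wrist_force: [-1.1, 0.1, -0.3]
grip_width: -0.003
grasp_force: 0.0
```

move_arm([
  [[0, -0.024, -0.002, 0, 0, 0], [0, -0.024, 0.004, 0, 0, 0], [0, -0.024, 0.008, 0, 0, 0], [0, -0.018, 0.008, 0, 0, 0], [0, -0.008, 0.008, 0, 0, 0], [0, 0.002, 0.008, 0, 0, 0], [0, 0.012, 0.008, 0, 0, 0], [0, 0.02, 0.008, 0, 0, 0], [0, 0.024, 0.008, 0, 0, 0], [0, 0.024, 0, 0, 0, 0]],
])

```text
clock: 34.8
eef_pos: [0.6393, 0.0051, 0.0463]
tcp_rot: [0.676, 0.737, -0.001, -0.001]
wrist_force: [-0.4, -0.3, 0.5]
grip_width: -0.003
grasp_force: 0.0
```

move_arm([
  [[0, -0.024, -0.002, 0, 0, 0], [0, -0.024, 0.004, 0, 0, 0], [0, -0.024, 0.008, 0, 0, 0], [0, -0.018, 0.0083, 0, 0, 0], [0, -0.01, 0.0083, 0, 0, 0], [0, -0.002, 0.0083, 0, 0, 0], [0, 0.006, 0.0083, 0, 0, 0], [0, 0.012, 0.0083, 0, 0, 0], [0, 0.014, 0.0083, 0, 0, 0], [0, 0.014, -0.004, 0, 0, 0]],
])

```text
clock: 35.8
eef_pos: [0.6529, 0.0065, 0.05]
tcp_rot: [0.676, 0.737, -0.001, -0.001]
wrist_force: [-0.6, 0.0, -0.1]
grip_width: 0.002
grasp_force: 0.0
```

```bash
python3 s.py;python3 c.py
```

```text
t 35.8 tcp [0.6529 0.0065 0.05  ] yawx 94.97 z [-0.003  0.    -1.   ] F [-0.6  0.  -0.1] g 0.002 0.0
plate frame -0.0076 -0.1581
side pt -0.0174 -0.0598 0.79
side pt -0.0118 -0.1692 0.63
side pt -0.0399 0.0401 0.62
side pt -0.0369 0.1698 0.53
side mask [-0.0239  0.1548] 171 0.77
side mask [-0.0248  0.0538] 217 0.76
side mask [-0.0223 -0.0594] 225 0.49
side mask [-0.0221 -0.1622] 255 0.49
top pt -0.0162 0.1665 0.77
top pt -0.0155 -0.0618 0.49
top pt -0.0206 0.0593 0.48
top mask [-0.0252  0.1573] 226 0.64
top mask [-0.0207 -0.0401] 59 0.54
top mask [-0.0242  0.0528] 230 0.52
```

move_arm([
  [[0, 0, -0.03, 0, 0, 0], [0, -0.02, -0.06, 0, 0, 0], [-0.02, -0.04, -0.07, 0, 0, 0], [-0.045, -0.06, -0.07, 0, 0, 0], [-0.07, -0.08, -0.07, 0, 0, 2], [-0.095, -0.1, -0.07, 0, 0, 4], [-0.12, -0.12, -0.07, 0, 0, 6], [-0.145, -0.14, -0.07, 0, 0, 8], [-0.159, -0.157, -0.07, 0, 0, 9], [-0.159, -0.157, -0.07, 0, 0, 9]],
], hand=0.05)

```text
clock: 37.1
eef_pos: [0.5091, -0.1671, 0.1213]
tcp_rot: [0.733, 0.681, -0.0, -0.0]
wrist_force: [-1.0, 1.0, -0.1]
grip_width: 0.587
grasp_force: 0.0
```

```bash
python3 s.py
python3 - <<'E'
from h import *
f=grab_frame("top"); g=grab_frame("side")
cv2.imwrite("pics/b3.png",np.vstack([cv2.resize(f[120:240,160:400],(600,300),interpolation=3),cv2.resize(g[200:320,150:390],(600,300),interpolation=3)]))
for c in ("top","side"):
    for d in spot_point(c,"jaw_lug"): print(c,w(c,d["uv"],.064).round(4),round(d["confidence"],2))
E
```

```text
t 37.1 tcp [ 0.5091 -0.1671  0.1213] yawx 85.8 z [-0.001 -0.    -1.   ] F [-1.   1.  -0.1] g 0.587 0.0
plate frame -0.166 -0.3185
side [ 0.5225 -0.1786] 0.63
```

View pics/b3.png

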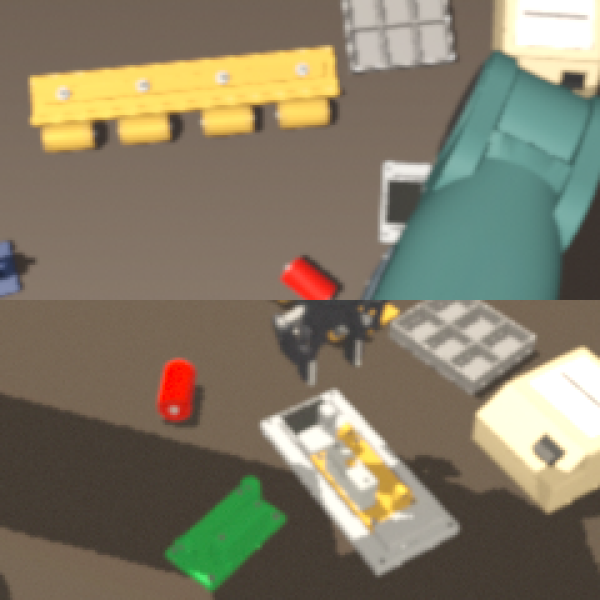

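move_arm([
  [[0.002, 0, 0.02, 0, 0, 0], [0.002, 0, 0.04, 0, 0, 0], [0.002, 0, 0.055, 0, 0, 0], [0.002, 0, 0.065, 0, 0, 0], [0.002, 0, 0.072, 0, 0, 0], [0.002, 0, 0.076, 0, 0, 0], [0.002, 0, 0.08, 0, 0, 0], [0.002, 0, 0.082, 0, 0, 0], [0.002, 0, 0.082, 0, 0, 0], [0.002, 0, 0.082, 0, 0, 0]],
])

```text
clock: 38.3
eef_pos: [0.5111, -0.1638, 0.0396]
tcp_rot: [0.732, 0.682, 0.0, 0.0]
wrist_force: [0.4, -0.4, -0.7]
grip_width: 0.584
grasp_force: 0.0
```

move_arm([
  [[0, 0, 0, 0, 0, 0], [0, 0, 0, 0, 0, 0], [0, 0, 0, 0, 0, 0], [0, 0, 0, 0, 0, 0], [0, 0, 0, 0, 0, 0], [0, 0, 0, 0, 0, 0], [0, 0, 0, 0, 0, 0], [0, 0, 0, 0, 0, 0], [0, 0, 0, 0, 0, 0], [0, 0, 0, 0, 0, 0]],
], hand=0.0, squeeze=40)

```text
clock: 39.3
eef_pos: [0.5109, -0.1637, 0.0396]
tcp_rot: [0.732, 0.682, -0.0, 0.0]
wrist_force: [-2.1, 1.1, 4.6]
grip_width: 0.158
grasp_force: 39.3
```

```bash
python3 s.py
```

```text
t 39.3 tcp [ 0.5109 -0.1637  0.0396] yawx 85.96 z [-0. -0. -1.] F [-2.1  1.1  4.6] g 0.158 39.3
plate frame -0.1639 -0.3152
```

move_arm([
  [[0.004, 0, 0, 0, 0, 0], [0.008, 0, 0, 0, 0, 0], [0.012, 0, 0, 0, 0, 0], [0.016, 0, 0, 0, 0, 0], [0.02, 0, 0, 0, 0, 0], [0.024, 0, 0, 0, 0, 0], [0.026, 0, 0, 0, 0, 0], [0.026, 0, 0, 0, 0, 0], [0.026, 0, 0, 0, 0, 0], [0.026, 0, 0, 0, 0, 0]],
])

```text
clock: 40.3
eef_pos: [0.5129, -0.1375, 0.0395]
tcp_rot: [0.732, 0.682, 0.0, 0.0]
wrist_force: [-2.3, 0.8, 7.0]
grip_width: 0.153
grasp_force: 39.5
```

```bash
python3 s.py
```

```text
t 40.3 tcp [ 0.5129 -0.1375  0.0395] yawx 85.97 z [ 0.  0. -1.] F [-2.3  0.8  7. ] g 0.153 39.5
plate frame -0.1596 -0.2893
```

move_arm([
  [[0, 0, 0, 0, 0, 0], [0, 0, 0, 0, 0, 0], [0, 0, -0.01, 0, 0, 0], [0, 0, -0.03, 0, 0, 0], [0, 0, -0.06, 0, 0, 0], [0.03, -0.02, -0.09, 0, 0, 0], [0.07, -0.05, -0.11, 0, 0, 0], [0.11, -0.08, -0.11, 0, 0, 0], [0.15, -0.1, -0.11, 0, 0, 0], [0.18, -0.1, -0.11, 0, 0, 0]],
], hand=0.05)

```text
clock: 41.3
eef_pos: [0.423, 0.0509, 0.1503]
tcp_rot: [0.731, 0.682, 0.0, -0.0]
wrist_force: [0.3, -0.7, 0.5]
grip_width: 0.585
grasp_force: 0.0
```

```bash
python3 s.py
python3 - <<'E'
from h import *
f=grab_frame("top"); g=grab_frame("side")
cv2.imwrite("pics/b4.png",np.hstack([cv2.resize(f[170:245,300:400],(400,300),interpolation=3),cv2.resize(g[230:320,240:360],(400,300),interpolation=3)]))
print("housing t0",w("top",crop((660,347)),.064))
for c in ("top","side"):
    for n,z in (("jaw_lug",.064),("movement",.014),("holder",0)):
        for d in spot_point(c,n): print(c,n,w(c,d["uv"],z).round(4),round(d["confidence"],2))
E
```

```text
t 41.3 tcp [0.423  0.0509 0.1503] yawx 86.0 z [ 0.  0. -1.] F [ 0.3 -0.7  0.5] g 0.585 0.0
plate frame -0.2327 -0.0937
housing t0 [ 0.48137963 -0.24381393]
top jaw_lug [ 0.5116 -0.1348] 0.79
top movement [ 0.3485 -0.2169] 0.91
top movement [ 0.508  -0.2432] 0.69
top movement [ 0.7331 -0.3284] 0.56
top movement [0.4184 0.4488] 0.17
top holder [ 0.505  -0.2497] 0.56
side jaw_lug [ 0.519  -0.1436] 0.5
side jaw_lug [ 0.6797 -0.3632] 0.5
side jaw_lug [ 0.4715 -0.2766] 0.34
side movement [ 0.5095 -0.2466] 0.78
side movement [ 0.3393 -0.2176] 0.72
side holder [ 0.5131 -0.2425] 0.65
```

View pics/b4.png

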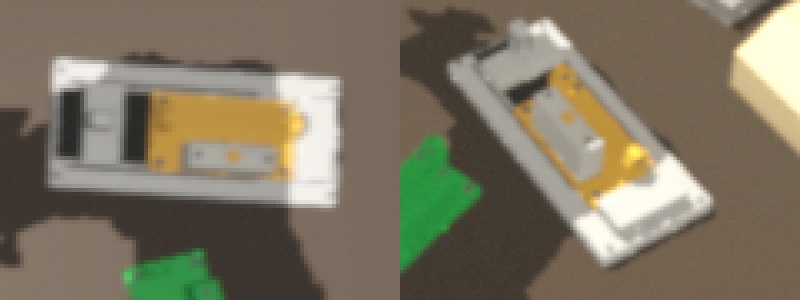

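Run:
```python
from h import *
print(w("top",(300+231/4-.4,170+156/4-.4),.064),w("side",(240+169/3.333-.3,230+122/3.333-.3),.064))
T=CM["top"];print(T["mtx"][0,0])
```

```text
[ 0.48187287 -0.24286664] [ 0.48011853 -0.24974203]
425.39093774873953
```

move_arm([
  [[-0.035, 0.01, 0.0, 0, 0, 0], [-0.075, 0.02, 0.0, 0, 0, 0], [-0.115, 0.03, 0.0, 0, 0, 0], [-0.155, 0.045, 0.0, 0, 0, 0], [-0.195, 0.06, 0.0, 0, 0, 0], [-0.235, 0.07, 0.0, 0, 0, 0], [-0.27, 0.08, 0.01, 0, 0, 0], [-0.2905, 0.0805, 0.02, 0, 0, 0], [-0.2905, 0.0805, 0.03, 0, 0, 0], [-0.2905, 0.0805, 0.04, 0, 0, 0]],
])

```text
clock: 42.7
eef_pos: [0.485, -0.2471, 0.1084]
tcp_rot: [0.732, 0.681, -0.0, -0.0]
wrist_force: [0.3, -0.1, -0.0]
grip_width: 0.582
grasp_force: 0.0
```

move_arm([
  [[0, 0, 0.01, 0, 0, 0], [0, 0, 0.02, 0, 0, 0], [0, 0, 0.03, 0, 0, 0], [0, 0, 0.04, 0, 0, 0], [0, 0, 0.05, 0, 0, 0], [0, 0, 0.058, 0, 0, 0], [0, 0, 0.065, 0, 0, 0], [0, 0, 0.07, 0, 0, 0], [0, 0, 0.073, 0, 0, 0], [0, 0, 0.073, 0, 0, 0]],
])

```text
clock: 43.7
eef_pos: [0.4855, -0.2466, 0.036]
tcp_rot: [0.732, 0.682, -0.0, -0.0]
wrist_force: [0.8, 0.0, -0.4]
grip_width: 0.588
grasp_force: 0.0
```

```bash
python3 s.py
python3 - <<'E'
from h import *
g=grab_frame("side"); cv2.imwrite("pics/b5.png",cv2.resize(g[200:320,240:400],(800,600),interpolation=3))
E
```

```text
t 43.7 tcp [ 0.4855 -0.2466  0.036 ] yawx 85.97 z [-0.  0. -1.] F [ 0.8  0.  -0.4] g 0.588 0.0
plate frame -0.1964 -0.3956
```

View pics/b5.png

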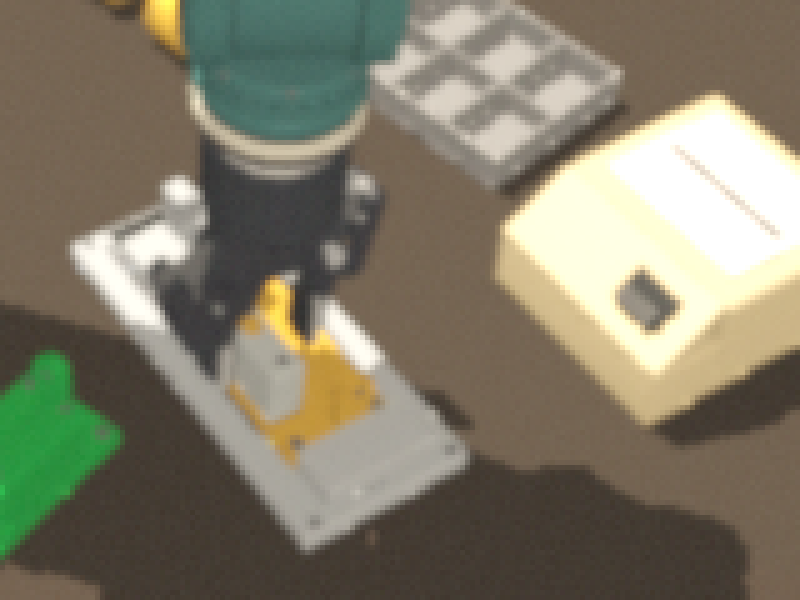

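move_arm([
  [[0, 0, 0, 0, 0, 0], [0, 0, 0, 0, 0, 0], [0, 0, 0, 0, 0, 0], [0, 0, 0, 0, 0, 0], [0, 0, 0, 0, 0, 0], [0, 0, 0, 0, 0, 0], [0, 0, 0, 0, 0, 0], [0, 0, 0, 0, 0, 0], [0, 0, 0, 0, 0, 0], [0, 0, 0, 0, 0, 0]],
], hand=0.0, squeeze=100)

```text
clock: 44.75
eef_pos: [0.4849, -0.2465, 0.0368]
tcp_rot: [0.732, 0.682, -0.001, -0.0]
wrist_force: [-6.0, 1.1, 8.8]
grip_width: 0.238
grasp_force: 99.7
```

```bash
python3 s.py
```

```text
t 44.8 tcp [ 0.4849 -0.2465  0.0368] yawx 85.96 z [-0.001 -0.    -1.   ] F [-6.   1.1  8.8] g 0.238 99.7
plate frame -0.1971 -0.3954
```

move_arm([
  [[0, 0, -0.004, 0, 0, 0], [0, 0, -0.01, 0, 0, 0], [0, 0, -0.016, 0, 0, 0], [0, 0, -0.022, 0, 0, 0], [0, 0, -0.028, 0, 0, 0], [0, 0, -0.032, 0, 0, 0], [0, 0, -0.034, 0, 0, 0], [0, 0, -0.034, 0, 0, 0], [0, 0, -0.034, 0, 0, 0], [0, 0, -0.034, 0, 0, 0]],
])

```text
clock: 45.75
eef_pos: [0.4855, -0.2465, 0.07]
tcp_rot: [0.732, 0.682, -0.0, -0.0]
wrist_force: [0.9, 1.0, -6.4]
grip_width: 0.236
grasp_force: 98.1
```

```bash
python3 s.py
python3 - <<'E'
from h import *
g=grab_frame("side"); cv2.imwrite("pics/b6.png",cv2.resize(g[200:320,240:400],(800,600),interpolation=3))
E
```

```text
t 45.8 tcp [ 0.4855 -0.2465  0.07  ] yawx 85.97 z [-0.  0. -1.] F [ 0.9  1.  -6.4] g 0.236 98.1
plate frame -0.1964 -0.3955
```

View pics/b6.png

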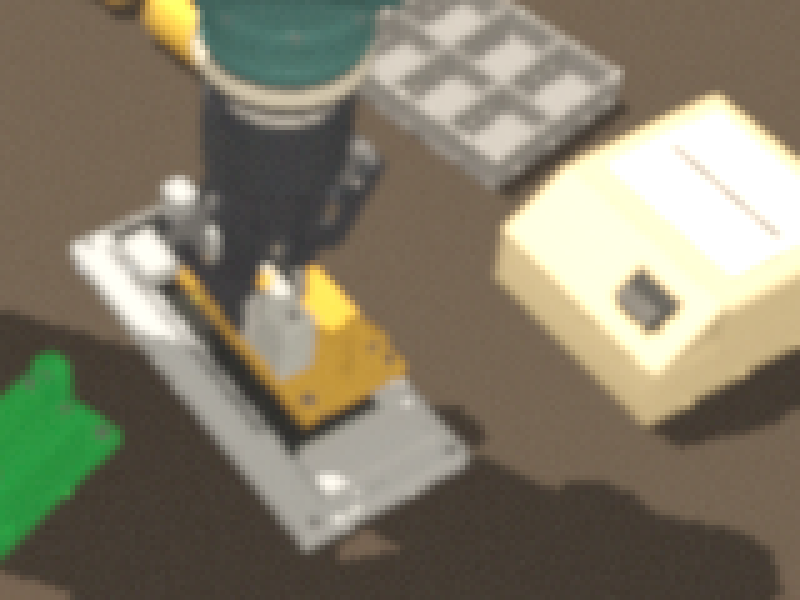

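move_arm([
  [[0, 0, -0.004, 0, 0, -6], [0, 0, -0.008, 0, 0, -13], [-0.005, 0.003, -0.01, 0, 0, -20], [-0.01, 0.006, -0.01, 0, 0, -27], [-0.015, 0.009, -0.01, 0, 0, -34], [-0.02, 0.012, -0.01, 0, 0, -41], [-0.025, 0.015, -0.01, 0, 0, -48], [-0.03, 0.018, -0.01, 0, 0, -55], [-0.035, 0.02, -0.01, 0, 0, -62], [-0.0384, 0.0215, -0.01, 0, 0, -69]],
])

```text
clock: 46.8
eef_pos: [0.5044, -0.2867, 0.0801]
tcp_rot: [0.214, 0.977, 0.0, -0.0]
wrist_force: [-0.8, -0.3, -5.3]
grip_width: 0.241
grasp_force: 98.2
```

move_arm([
  [[0, 0, 0, 0, 0, -7], [0, 0, 0, 0, 0, -14], [0, 0, 0, 0, 0, -19], [0, 0, 0, 0, 0, -21], [0, 0, 0, 0, 0, -21], [0, 0, 0, 0, 0, -21], [0, 0, 0, 0, 0, -21], [0, 0, 0, 0, 0, -21], [0, 0, 0, 0, 0, -21], [0, 0, 0, 0, 0, -21]],
])

```text
clock: 47.8
eef_pos: [0.5043, -0.2864, 0.0803]
tcp_rot: [0.035, 0.999, 0.0, -0.0]
wrist_force: [-0.1, 0.2, -5.9]
grip_width: 0.241
grasp_force: 98.2
```

```bash
python3 s.py
python3 - <<'E'
from h import *
g=grab_frame("side"); f=grab_frame("top")
cv2.imwrite("pics/b7.png",np.hstack([cv2.resize(f[170:245,300:400],(400,300),interpolation=3),cv2.resize(g[230:320,240:360],(400,300),interpolation=3)]))
E
```

```text
t 47.8 tcp [ 0.5043 -0.2864  0.0803] yawx 175.96 z [-0.  0. -1.] F [-0.1  0.2 -5.9] g 0.241 98.2
plate frame -0.1811 -0.4369
```

View pics/b7.png

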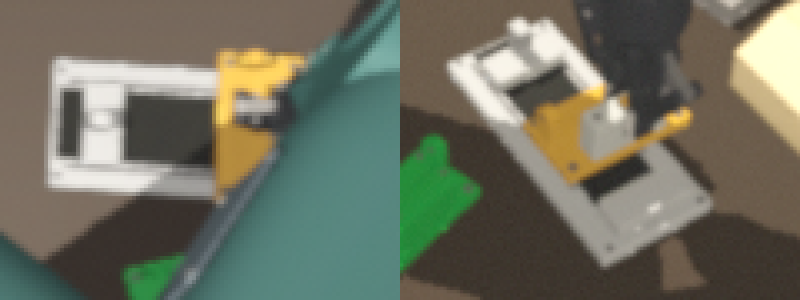

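Run:
```python
from h import *
u=lambda x,y:(300+x/4-.4,170+y/4-.4)
print("left edge",w("top",u(216,100),.067),"right?",w("top",u(305,60),.067),"top",w("top",u(258,50),.067),"bot",w("top",u(220,197),.067),"white",w("top",u(258,105),.107))
print("slot right end, jaw",w("top",u(215,130),.014), "slide jaw face",w("top",u(122,130),.03))
```

```text
left edge [ 0.52724678 -0.23185949] right? [ 0.55947733 -0.30507611] top [ 0.56801356 -0.26740832] bot [ 0.44857514 -0.23215095] white [ 0.51812152 -0.25633141]
slot right end, jaw [ 0.50836298 -0.24104209] slide jaw face [ 0.50722192 -0.16074663]
```

move_arm([
  [[0, 0, 0.006, 0, 0, 0], [0, 0, 0.014, 0, 0, 0], [0, 0, 0.022, 0, 0, 0], [0, 0, 0.029, 0, 0, 0], [0, 0, 0.034, 0, 0, 0], [0, 0, 0.038, 0, 0, 0], [0, 0, 0.04, 0, 0, 0], [0, 0, 0.042, 0, 0, 0], [0, 0, 0.043, 0, 0, 0], [0, 0, 0.043, 0, 0, 0]],
])

```text
clock: 48.9
eef_pos: [0.5044, -0.2864, 0.0373]
tcp_rot: [0.035, 0.999, -0.0, 0.0]
wrist_force: [-1.0, 0.6, -5.1]
grip_width: 0.24
grasp_force: 98.3
```

```bash
python3 s.py
```

```text
t 48.9 tcp [ 0.5044 -0.2864  0.0373] yawx 175.97 z [ 0. -0. -1.] F [-1.   0.6 -5.1] g 0.24 98.3
plate frame -0.1811 -0.4369
```

move_arm([
  [[0, 0, 0.0005, 0, 0, 0], [0, 0, 0.001, 0, 0, 0], [0, 0, 0.0014, 0, 0, 0], [0, 0, 0.0014, 0, 0, 0], [0, 0, 0.0014, 0, 0, 0], [0, 0, 0.0014, 0, 0, 0], [0, 0, 0.0014, 0, 0, 0], [0, 0, 0.0014, 0, 0, 0], [0, 0, 0.0014, 0, 0, 0], [0, 0, 0.0014, 0, 0, 0]],
])

```text
clock: 49.9
eef_pos: [0.5045, -0.2865, 0.0368]
tcp_rot: [0.035, 0.999, -0.0, 0.0]
wrist_force: [-2.8, 2.8, 8.6]
grip_width: 0.237
grasp_force: 100.5
```

move_arm([
  [[0, 0, 0, 0, 0, 0], [0, 0, 0, 0, 0, 0], [0, 0, 0, 0, 0, 0], [0, 0, 0, 0, 0, 0], [0, 0, 0, 0, 0, 0], [0, 0, -0.01, 0, 0, 0], [0, 0, -0.03, 0, 0, 0], [0, 0, -0.06, 0, 0, 0], [0, 0, -0.09, 0, 0, 0], [0, 0, -0.1, 0, 0, 0]],
], hand=0.045, squeeze=40)

```text
clock: 50.9
eef_pos: [0.5053, -0.2871, 0.1394]
tcp_rot: [0.035, 0.999, -0.001, 0.002]
wrist_force: [0.3, -0.6, 0.4]
grip_width: 0.526
grasp_force: 0.0
```

```bash
python3 s.py
python3 - <<'E'
from h import *
g=grab_frame("side"); cv2.imwrite("pics/b8.png",cv2.resize(g[230:320,240:360],(800,600),interpolation=3))
for n,z in (("jaw_lug",.064),("movement",.014)):
        for d in spot_point("side",n): print(n,w("side",d["uv"],z).round(4),round(d["confidence"],2))
E
```

```text
t 50.9 tcp [ 0.5053 -0.2871  0.1394] yawx 175.97 z [ 0.003 -0.003 -1.   ] F [ 0.3 -0.6  0.4] g 0.526 0.0
plate frame -0.1802 -0.4377
jaw_lug [ 0.5097 -0.1415] 0.78
movement [ 0.3375 -0.216 ] 0.87
movement [ 0.5106 -0.2616] 0.83
movement [0.6392 0.1542] 0.29
```

View pics/b8.png

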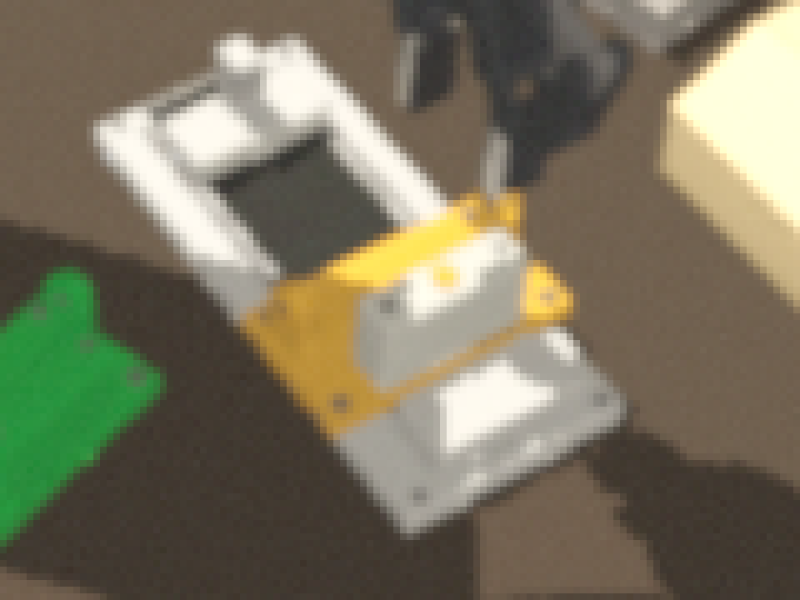

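move_arm([
  [[0, 0.02, 0, 0, 0, 0], [0, 0.05, 0, 0, 0, 0], [0, 0.08, 0, 0, 0, 0], [0.001, 0.11, 0, 0, 0, 0], [0.002, 0.135, 0.01, 0, 0, 0], [0.0025, 0.148, 0.025, 0, 0, 0], [0.0025, 0.149, 0.04, 0, 0, 0], [0.0025, 0.149, 0.05, 0, 0, 0], [0.0025, 0.149, 0.055, 0, 0, 0], [0.0025, 0.149, 0.055, 0, 0, 0]],
], hand=0.05)

```text
clock: 52.05
eef_pos: [0.5118, -0.1375, 0.0801]
tcp_rot: [0.035, 0.999, 0.0, -0.001]
wrist_force: [-0.2, 0.4, -0.1]
grip_width: 0.59
grasp_force: 0.0
```

```bash
python3 s.py
```

```text
t 52.0 tcp [ 0.5118 -0.1375  0.0801] yawx 175.95 z [-0.001  0.001 -1.   ] F [-0.2  0.4 -0.1] g 0.59 0.0
plate frame -0.1607 -0.2892
```

move_arm([
  [[0, 0, 0.01, 0, 0, 0], [0, 0, 0.02, 0, 0, 0], [0, 0, 0.03, 0, 0, 0], [0, 0, 0.036, 0, 0, 0], [0, 0, 0.04, 0, 0, 0], [0, 0, 0.04, 0, 0, 0], [0, 0, 0.04, 0, 0, 0], [0, 0, 0.04, 0, 0, 0], [0, 0, 0.04, 0, 0, 0], [0, 0, 0.04, 0, 0, 0]],
])

```text
clock: 53.05
eef_pos: [0.5125, -0.1376, 0.0411]
tcp_rot: [0.035, 0.999, -0.0, 0.0]
wrist_force: [0.3, 0.7, -1.4]
grip_width: 0.587
grasp_force: 0.0
```

move_arm([
  [[0, 0, 0, 0, 0, 0], [0, 0, 0, 0, 0, 0], [0, 0, 0, 0, 0, 0], [0, 0, 0, 0, 0, 0], [0, 0, 0, 0, 0, 0], [0, 0, 0, 0, 0, 0], [0, 0, 0, 0, 0, 0], [0, 0, 0, 0, 0, 0], [0, 0, 0, 0, 0, 0], [0, 0, 0, 0, 0, 0]],
], hand=0.0)

```text
clock: 54.05
eef_pos: [0.5124, -0.1377, 0.0411]
tcp_rot: [0.035, 0.999, -0.0, 0.0]
wrist_force: [-2.6, -0.4, 5.4]
grip_width: 0.203
grasp_force: 39.5
```

```bash
python3 s.py
```

```text
t 54.0 tcp [ 0.5124 -0.1377  0.0411] yawx 175.97 z [ 0. -0. -1.] F [-2.6 -0.4  5.4] g 0.203 39.5
plate frame -0.1602 -0.2895
```

move_arm([
  [[0, -0.006, 0, 0, 0, 0], [0, -0.014, 0, 0, 0, 0], [0, -0.022, 0, 0, 0, 0], [0, -0.03, 0, 0, 0, 0], [0, -0.038, 0, 0, 0, 0], [0, -0.046, 0, 0, 0, 0], [0, -0.054, 0, 0, 0, 0], [0, -0.06, 0, 0, 0, 0], [0, -0.066, 0, 0, 0, 0], [0, -0.07, 0, 0, 0, 0]],
])

```text
clock: 55.05
eef_pos: [0.507, -0.2073, 0.0411]
tcp_rot: [0.035, 0.999, 0.0, -0.0]
wrist_force: [-3.4, 4.0, 9.8]
grip_width: 0.2
grasp_force: 40.1
```

move_arm([
  [[0, -0.001, 0, 0, 0, 0], [0, -0.002, 0, 0, 0, 0], [0, -0.003, 0, 0, 0, 0], [0, -0.004, 0, 0, 0, 0], [0, -0.005, 0, 0, 0, 0], [0, -0.006, 0, 0, 0, 0], [0, -0.007, 0, 0, 0, 0], [0, -0.008, 0, 0, 0, 0], [0, -0.008, 0, 0, 0, 0], [0, -0.008, 0, 0, 0, 0]],
])

```text
clock: 56.05
eef_pos: [0.5065, -0.2143, 0.0411]
tcp_rot: [0.035, 0.999, 0.001, -0.0]
wrist_force: [-3.9, 6.7, 11.3]
grip_width: 0.199
grasp_force: 40.2
```

```bash
python3 s.py
```

```text
t 56.0 tcp [ 0.5065 -0.2143  0.0411] yawx 176.0 z [-0.     0.002 -1.   ] F [-3.9  6.7 11.3] g 0.199 40.2
plate frame -0.1727 -0.3653
```

move_arm([
  [[0, -0.001, 0, 0, 0, 0], [0, -0.002, 0, 0, 0, 0], [0, -0.0025, 0, 0, 0, 0], [0, -0.003, 0, 0, 0, 0], [0, -0.0035, 0, 0, 0, 0], [0, -0.004, 0, 0, 0, 0], [0, -0.0045, 0, 0, 0, 0], [0, -0.005, 0, 0, 0, 0], [0, -0.005, 0, 0, 0, 0], [0, -0.005, 0, 0, 0, 0]],
])

```text
clock: 57.05
eef_pos: [0.5061, -0.2192, 0.0411]
tcp_rot: [0.035, 0.999, 0.001, -0.0]
wrist_force: [-3.6, 8.5, 12.0]
grip_width: 0.2
grasp_force: 40.3
```

```bash
python3 s.py
```

```text
t 57.0 tcp [ 0.5061 -0.2192  0.0411] yawx 176.0 z [-0.     0.002 -1.   ] F [-3.6  8.5 12. ] g 0.2 40.3
plate frame -0.1735 -0.3701
```

move_arm([
  [[0, -0.001, 0, 0, 0, 0], [0, -0.002, 0, 0, 0, 0], [0, -0.003, 0, 0, 0, 0], [0, -0.003, 0, 0, 0, 0], [0, -0.003, 0, 0, 0, 0], [0, -0.003, 0, 0, 0, 0], [0, -0.003, 0, 0, 0, 0], [0, -0.003, 0, 0, 0, 0], [0, -0.003, 0, 0, 0, 0], [0, -0.003, 0, 0, 0, 0]],
])

```text
clock: 58.05
eef_pos: [0.506, -0.2201, 0.0411]
tcp_rot: [0.034, 0.999, 0.003, 0.0]
wrist_force: [-0.4, 23.4, 17.6]
grip_width: 0.203
grasp_force: 41.1
```

```bash
python3 s.py
python3 - <<'E'
from h import *
g=grab_frame("side"); cv2.imwrite("pics/b9.png",cv2.resize(g[230:320,240:360],(800,600),interpolation=3))
E
```

```text
t 58.0 tcp [ 0.506  -0.2201  0.0411] yawx 176.07 z [ 0.     0.006 -1.   ] F [-0.4 23.4 17.6] g 0.203 41.1
plate frame -0.1737 -0.371
```

View pics/b9.png

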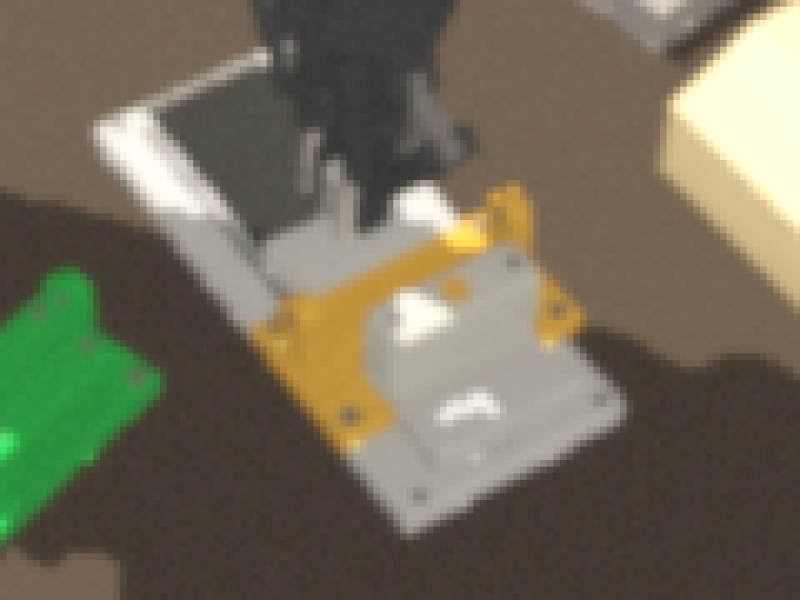

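move_arm([
  [[0, 0, 0, 0, 0, 0], [0, 0, 0, 0, 0, 0], [0, 0, 0, 0, 0, 0], [0, 0, 0, 0, 0, 0], [0, 0, -0.01, 0, 0, 0], [0, 0, -0.03, 0, 0, 0], [0, 0, -0.06, 0, 0, 0], [0, 0.02, -0.1, 0, 0, 0], [0.03, 0.06, -0.12, 0, 0, 0], [0.06, 0.1, -0.12, 0, 0, 0]],
], hand=0.038)

```text
clock: 59.1
eef_pos: [0.4563, -0.1225, 0.1636]
tcp_rot: [0.036, 0.999, -0.001, 0.002]
wrist_force: [0.1, 1.0, -0.2]
grip_width: 0.445
grasp_force: 0.0
```

move_arm([
  [[0.03, 0.04, 0, 0, 0, 0], [0.06, 0.08, 0, 0, 0, 0], [0.09, 0.12, 0, 0, 0, 0], [0.1, 0.16, 0, 0, 0, 0], [0.1, 0.2, 0, 0, 0, 0], [0.1, 0.24, 0, 0, 0, 0], [0.1, 0.26, 0, 0, 0, 0], [0.1, 0.26, 0, 0, 0, 0], [0.1, 0.26, 0, 0, 0, 0], [0.1, 0.26, 0, 0, 0, 0]],
])

```text
clock: 60.1
eef_pos: [0.3739, 0.1433, 0.1611]
tcp_rot: [0.035, 0.999, -0.0, 0.0]
wrist_force: [0.7, 0.1, -0.2]
grip_width: 0.448
grasp_force: 0.0
```

```bash
python3 s.py; python3 c.py
python3 - <<'E'
from h import *
g=grab_frame("side"); f=grab_frame("top")
for c in ("top","side"):
    for n,z in (("jaw_lug",.064),("movement",.014)):
        for d in spot_point(c,n): print(c,n,w(c,d["uv"],z).round(4),round(d["confidence"],2))
cv2.imwrite("pics/b10.png",np.vstack([cv2.resize(f[110:245,160:400],(533,300),interpolation=3),np.hstack([cv2.resize(f[170:245,300:400],(400,300),interpolation=3),cv2.resize(g[230:320,240:360],(400,300),interpolation=3)])[:,:533*2][:, :800] if 0 else cv2.resize(np.hstack([cv2.resize(f[170:245,300:400],(400,300),interpolation=3),cv2.resize(g[230:320,240:360],(400,300),interpolation=3)]),(533,200))]))
E
```

```text
t 60.1 tcp [0.3739 0.1433 0.1611] yawx 175.93 z [ 0. -0. -1.] F [ 0.7  0.1 -0.2] g 0.448 0.0
plate frame -0.2736 0.0026
side pt -0.0098 -0.1729 0.61
side pt -0.0461 0.154 0.61
side pt -0.0175 -0.0524 0.56
side pt -0.0264 0.0636 0.51
side mask [-0.0222 -0.0587] 224 0.63
side mask [-0.0243  0.1568] 181 0.61
side mask [-0.0227 -0.1632] 246 0.51
side mask [-0.0225  0.0524] 223 0.51
top pt -0.0136 -0.1681 0.77
top pt -0.0319 0.0606 0.5
top pt -0.0098 0.164 0.47
top pt -0.0241 -0.0706 0.46
top mask [-0.0231  0.053 ] 199 0.78
top mask [-0.0243 -0.1626] 194 0.55
top mask [-0.0259  0.1557] 248 0.48
top mask [-0.0234 -0.0594] 205 0.47
top jaw_lug [ 0.5016 -0.2147] 0.75
top movement [ 0.3443 -0.2101] 0.61
top movement [ 0.7342 -0.3203] 0.45
side jaw_lug [ 0.5064 -0.2239] 0.58
side movement [ 0.5072 -0.2703] 0.78
side movement [ 0.3411 -0.2169] 0.72
```

View pics/b10.png

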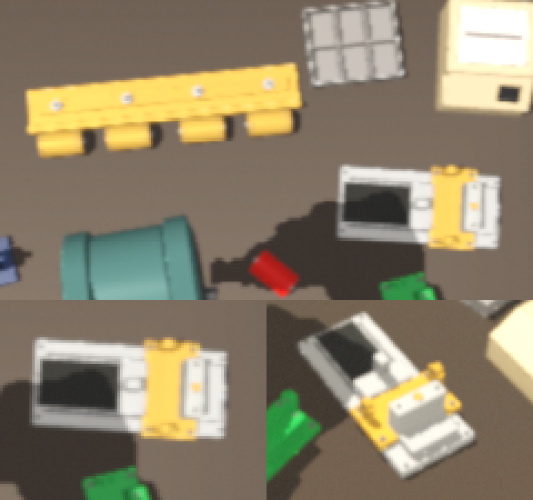

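Run:
```python
from h import *
from collections import defaultdict
a=np.radians(5);X=np.array([np.cos(a),np.sin(a)]);Y=np.array([-np.sin(a),np.cos(a)]);A=defaultdict(list)
for _ in range(4):
  for c in ("top","side"):
    grab_frame(c)
    for d in trace(c,"cylinder1"):
        W=np.array([w(c,p,.02) for p in np.argwhere(d["mask"])[:,::-1]])-[.6467,.1646];W=np.c_[W@X,W@Y];m=W.mean(0)
        if abs(m[1])<.25 and -.2<m[0]<.02 and len(W)>150:
            v=np.linalg.svd(W-m)[2][0]; A[c,round(m[1]*9)].append((m[0].round(4),np.degrees(np.arctan(-v[0]/v[1])).round(1)))
for k,v in sorted(A.items()): print(k,v)
f=grab_frame("top"); g=yellow(f)
```

```text
('side', -1) [(np.float64(-0.0229), np.float64(-7.3)), (np.float64(-0.021), np.float64(-9.3)), (np.float64(-0.0232), np.float64(-7.1)), (np.float64(-0.0223), np.float64(-11.2)), (np.float64(-0.021), np.float64(-11.2)), (np.float64(-0.022), np.float64(-10.5)), (np.float64(-0.0222), np.float64(-9.0)), (np.float64(-0.0227), np.float64(-10.1))]
('side', 0) [(np.float64(-0.0231), np.float64(-11.1)), (np.float64(-0.0232), np.float64(-8.4)), (np.float64(-0.0235), np.float64(-10.2))]
('side', 1) [(np.float64(-0.0239), np.float64(-9.6)), (np.float64(-0.0233), np.float64(-9.3)), (np.float64(-0.0234), np.float64(-12.3)), (np.float64(-0.0231), np.float64(-12.5)), (np.float64(-0.0239), np.float64(-9.9))]
('top', -1) [(np.float64(-0.0242), np.float64(4.4)), (np.float64(-0.0233), np.float64(-1.5)), (np.float64(-0.0244), np.float64(2.3)), (np.float64(-0.0237), np.float64(-3.4)), (np.float64(-0.0232), np.float64(1.7)), (np.float64(-0.0237), np.float64(0.6))]
('top', 0) [(np.float64(-0.0249), np.float64(-2.5)), (np.float64(-0.0252), np.float64(-4.2)), (np.float64(-0.0249), np.float64(0.6)), (np.float64(-0.0247), np.float64(-2.3))]
('top', 1) [(np.float64(-0.0247), np.float64(-1.1)), (np.float64(-0.0253), np.float64(-1.7)), (np.float64(-0.0245), np.float64(0.7)), (np.float64(-0.0254), np.float64(-0.9))]
```

```bash
python3 -c "
from plant import *
print(sign_off())"
```

```text
the job is handed in; nothing more can be done
None
```

I handed the job in at about 61 s. All four brass cylinders rest along the lip, and the movement is turned a quarter and clamped by its long sides with the jaw closed to its stop. That is as far as the pictures and wrist forces show; no verdict came back, and the cylinder angles were too noisy to confirm 0.07 rad for each.

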